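Clear the finishing station, load the inserts and hook its cover shut

ROBOT

A 6-joint arm with a two-finger parallel gripper is mounted at the origin on the work surface. World frame = base frame: x ahead of the robot, y to its left, z up, the work surface at z = 0. Lengths are in m, angles in degrees, forces in N, time in s.
With the tool pointing down it reaches from about 0.25 to 0.725 m from the base axis. Payload 4 kg.
Tool frame: the origin (TCP) lies at the very end of the fingers, on their centre line; the grasp point (between the pads) lies 19 mm behind it; z points along the fingers, y is the line along which they close (so a half turn about z gives the same grasp; the last joint's range is limited). The gripper opens to 85 mm and grips with 20 to 120 N. Pads are 22 mm wide; open, the fingers measure 114 mm over their backs; the gripper's body (76 mm by 85 mm) begins 54 mm behind the grasp point. The pads swing forward as they close: fully open they stand 13 mm farther back than shut.
Start: joints at [71.963, 13.785, 0.286, 76.501, 0, 90], TCP at [0.155, 0.475, 0.199] pointing down, gripper open.
Joint ranges: [-155.79, 155.79], [-60.16, 107.12], [-62.33, 73.08], [-114, 123.19], [-81.49, 82.49], [-180, 180]. Speed limits (degrees/s): [159.86, 159.86, 180, 180, 180, 180].

INTERFACE

Orientations are given as [roll, pitch, yaw] about the fixed x, y, z axes, in that order (R = Rz(yaw) Ry(pitch) Rx(roll)).
In Python, from bench import monitor, viewer, job gives the robot as it stands.
- The arm moves only by the tool move_arm, never from a script. Its argument "motion" is one flat list of numbers, 5 for each row, row after row: the shift along the world's x, y, z in mm, then the turn about the world's z in rad, then the closure in counts, from 0 (fully open) to 255 (shut). In form: [tx, ty, tz, turn, jaw, tx, ty, tz, turn, jaw, ...]. A call has 1 to 8 rows; each row shifts and turns the commanded pose from where the row before left it; what a row does not reach is not made up. A row lasts 1/12 s, in which the tool goes at most 41.7 mm and 7.16 degrees, less where a joint would pass 70% of its speed; a pose out of reach is approached as far as the arm can. A call with a gripper value outside its range is refused whole. The fingers move at their own pace and stop on an object; the grip force is fixed at half the most. Time passes only in rows, so rows that do not move let the fingers close. It gives the time, the measured TCP pose, the force, the opening and the grip force at its end, in the units of the state.
- monitor.get_obs(): the state, without advancing time (a new reading comes with each control period).
- viewer.read_camera(name): name is "side" or "top" or "wrist"; returns (picture, depth): 480x640x3 uint8, red, green, blue; 480x640 float32, m along the optical axis (not along the pixel's ray), 0 where there is no reading.
- viewer.get_calibration(name): a dict with "mtx" (3x3 intrinsics, pixels), "T" (4x4, takes a point from camera to world coordinates); the wrist camera has in their place "tool_from_camera" (4x4, takes a point from camera to tool coordinates, whose origin is the TCP and whose axes are the flange's). Camera axes: x right, y down, z forward; pixel columns grow to the right and rows downward; lengths in m; the calibration is good to about 2 mm. A picture is of the moment at which its call begins: read the wrist's pose just before it. get_calibration takes no time and is no camera call.
- job.finish_job(): hands the job in; it is judged then, once.
The state is a dict: "t": time; "joint_pos": joint angles; "dq": joint speeds; "effort": joint torques, N m; "eef_pos": TCP position; "tcp_rot": TCP orientation; "wrist_force": force on the tool from outside, world axes, zero at the start; "ft_torque": the same for the moment, N m; "width": opening from 0.0 (shut) to 1.0 (fully open); "grip_force": force on a finger pad.
Only numpy, scipy, OpenCV 4.12 (cv2) and the standard library are available. Lean on these libraries where they do the work, as an engineer would, in place of code of your own. Each camera call takes 0.05 s, during which the arm holds its last target. There are 200 camera calls.

TASK

Put the finishing station away with its mould inserts inside: take the bench brush from its rest, sweep every scrap piece off the steel bed into the grey catch trough with it (never touch the scrap with the gripper), and stand the brush upright back in its rest. Next set every mould insert upright on the swept bed. Then hook the blue cover's aluminium lip under the yellow ledge, home against the stop, and swing its top edge down until the cover lies fully on its seat, square to the station. Leave the other things on the bench where they are.

Things in the scene. Friction and masses are not known exactly. Their poses are not given: they have to be found in the camera images.
- station: The finishing station, fixed, about 230 x 325 mm. Origin: centre of its underside on the bench; z up, x away from the robot (give or take its yaw), y to the left. All its numbers are in this frame, in mm. The cover's seat slopes up towards +x at 0.14 rad: slot under the yellow ledge at the -x end (z 80), seat at the +x end. Highest part: the seat's rim, z 122.
- bed (a point): Steel bed, station (0, 0, 45): flat top at z 45, x -75 to 83, y -115 to 100. Walls up to z 81 (top of the slot floor; ledge above it) at the -x side, up to z 122 at the +x side, up to z 63 at the -y side. The +y side is open and drops into the trough. The scrap starts on the bed with y between -10 and 60.
- trough (a point): Grey catch trough, middle of its floor, station (0, 147.5, 6): x -100 to 100, y 100 to 195, end walls up to z 40, outer wall up to z 55.
- ledge (a point): In the slot under the yellow ledge: foot of the stop on the slot floor, mid-width, station (-95, 0, 80). The slot floor rises from here with the slope for 20 mm. The ledge overhangs the first 14 mm; its underside is 13 mm and its top 20 mm above the slot floor, square to the slope. The slot is 129 mm wide.
- seat (a point): Far seat, station (86.1, 0, 105.5): 183 mm up the slope from the stop, in line with the slot floor. The seat runs from 178 to 210 mm up the slope; from 201 mm on a rim 12 mm high stands on it, so the cover drops in only when its lip is within 6 mm of the stop.
- cover_grip (a point): Loose cover, about 0.3 kg, flat on the bench: blue plate 177 (x) x 170 (y) x 5 mm with an aluminium lip 18 x 110 x 5 mm at its -x end, in its plane (195 mm from lip edge to top edge). This point: centre of the black rib handle, 56 (x) x 18 (y) x 44 mm tall, on its upper face; 27 mm above the underside. x points from lip to top edge, z out of the upper face.
- cover_lip (a point): Middle of the lip's edge, half-way through its thickness: 103.5 mm towards -x and 24.5 mm below cover_grip in the cover's axes.
- cover_top (a point): Middle of the cover's opposite (top) edge, half-way through its thickness: 91.5 mm towards +x and 24.5 mm below cover_grip in the cover's axes.
- brush_grip (a point): Loose bench brush, 0.14 kg, upright: stiff bristle foot 60 (x) x 26 (y) mm, 36 mm tall, wooden block 62 x 28 mm up to 51 mm, then an upright wooden handle 44 (x) x 22 (y) mm from 50 to 146 mm above the foot. This point is the handle's centre, 98 mm above the foot's underside; x along the 60 mm side, z up.
- rest_floor (a point): Fixed brush rest: grey tray 100 (x) x 66 (y) mm with a 76 x 42 mm pocket; this point is the centre of the pocket's floor, 6 mm above the bench; pocket walls reach 22 mm above the bench. The brush starts standing in it, its x along the rest's x.
- scrap0: Scrap piece (may be absent), 24 x 15 x 14 mm, brick-red stone block, loose on the bed; origin at the centre of its underside as it starts.
- scrap1: Scrap piece (may be absent), 20 x 18 x 14 mm, aluminium block, loose on the bed; origin at the centre of its underside as it starts.
- scrap2: Scrap piece (may be absent), 26 x 14 x 12 mm, white block, loose on the bed; origin at the centre of its underside as it starts.
- scrap3: Scrap piece (may be absent), 22 x 16 x 16 mm, terracotta stone block, loose on the bed; origin at the centre of its underside as it starts.
- scrap4: Scrap piece (may be absent), 18 x 18 x 13 mm, brass block, loose on the bed; origin at the centre of its underside as it starts.
- insert_a_mid (a point): Centre of a loose aluminium mould insert (may be absent): block 44 (x) x 30 (y) x 32 mm tall, 0.12 kg; this point is 16 mm above its underside, z up. It starts on the bench.
- insert_b_mid (a point): Centre of a loose copper mould insert (may be absent): block 44 (x) x 30 (y) x 32 mm tall, 0.12 kg; this point is 16 mm above its underside, z up. It starts on the bench.
- insert_c_mid (a point): Centre of a loose brass mould insert (may be absent): block 44 (x) x 30 (y) x 32 mm tall, 0.12 kg; this point is 16 mm above its underside, z up. It starts on the bench.
- oil: Bystander: amber oil bottle, 56 mm across, 150 mm tall; origin at its underside.
- paste_a: Bystander: paste jar with green cap, 44 mm across, 40 mm tall; origin at its underside.
- paste_b: Bystander: paste jar with red cap, 44 mm across, 40 mm tall; origin at its underside.
- mallet: Bystander: small brass-headed hammer lying on the bench; origin at its underside.
- handpiece: Bystander: grinder handpiece, 165 mm long, lying on the bench; origin at its underside.
Mind the look-alikes: they are no part of the job. There is more than one size of the part that bears insert_c_mid; the job needs the middle-sized.

How it is judged:
By the outcome, as a careful person would: the job done as asked, in the order asked, and still so for the second after the job is handed in, with the robot touching nothing.
Of insert_a, insert_b, insert_c only 2 to 3 are there at a start; the rules pass over those that are not, and their reading is None.
Of scrap0, scrap1, scrap2, scrap3, scrap4 only 3 to 5 are there at a start; the rules pass over those that are not, and their reading is None.
At some moment in a run one of scrap0, scrap1, scrap2, scrap3, scrap4, cover may be knocked a few centimetres aside while the robot is not near it.
It also fails if it takes over 208 s, if anything falls off the work surface, if the arm or the gripper's body presses on something with over 40 N, if the wrist force passes 120 N, or if a joint passes its speed limit or range.

## Working session

There is one attempt and no reset: what is moved stays moved. The work goes in short steps, Python scripts to look and compute and a tool call to move; the robot and the scene stay as the last step left them, time stands still between calls to the robot, and variables do not carry over. Pictures are saved under pics/ and viewed, at most 14 in all, crops included, and the job is handed in when it is done.

Besides the shell and the picture viewer there is one more tool, called after "Emit:" by a JSON object that holds its "fn" and its "kwargs". move_arm: Moves the arm, as the interface text tells. Its arguments: {"type":"object","properties":{"motion":{"type":"array","items":{"type":"number"}}},"required":["motion"]}

```bash
ls; mkdir -p pics
cat > h.py <<'E'
import numpy as np, cv2
from bench import monitor, viewer, job
from scipy.spatial.transform import Rotation as R
def cam(n):
    o=monitor.get_obs(); im,d=viewer.read_camera(n); c=viewer.get_calibration(n); K=np.array(c["mtx"])
    if n=="wrist":
        T=np.eye(4);T[:3,:3]=R.from_euler('xyz',o["tcp_rot"],degrees=True).as_matrix();T[:3,3]=o["eef_pos"];T=T@np.array(c["tool_from_camera"])
    else: T=np.array(c["T"])
    return im,d,K,T
def cloud(d,K,T):
    v,u=np.mgrid[0:480,0:640]; p=np.stack([(u-K[0,2])/K[0,0]*d,(v-K[1,2])/K[1,1]*d,d],-1)@T[:3,:3].T+T[:3,3]
    p[d==0]=np.nan; return p
def save(n,im): cv2.imwrite("pics/"+n+".png",im[:,:,::-1])
E
python3 - <<'E'
from h import *
print(monitor.get_obs())
for n in("top","side"):
    im,d,K,T=cam(n); save(n+"0",im); np.savez(n+"0.npz",im=im,d=d,K=K,T=T); print(n,K.round(1).tolist(),T.round(3).tolist())
print(viewer.get_calibration("wrist"))
E
```

```text
pics
{'t': 0.0, 'joint_pos': array([ 7.19632233e+01,  1.38320726e+01,  2.14816339e-01,  7.65010028e+01,
       -8.07446194e-04,  9.00007585e+01]), 'dq': array([-0.00721331,  0.09852144, -0.01535979, -0.04138169, -0.13324598,
       -0.06282539]), 'effort': array([ 2.46224545e-04, -3.72319937e+01,  2.52406883e+01,  1.71383901e-02,
        8.10894971e-05,  1.50944925e-05]), 'eef_pos': array([0.15460647, 0.47477734, 0.19852145]), 'tcp_rot': array([-1.79881741e+02,  8.09009948e-04,  1.61962466e+02]), 'wrist_force': array([-0.14115034, -0.39633277, -0.36074684]), 'ft_torque': array([0.04989398, 0.02187324, 0.04688022]), 'grip_force': 0.0, 'width': 0.9970848375739443}
top [[576.7, 0.0, 327.4], [0.0, 576.7, 242.2], [0.0, 0.0, 1.0]] [[0.011, -0.982, 0.187, 0.28], [-1.0, -0.012, -0.003, 0.09], [0.005, -0.187, -0.982, 1.42], [0.0, 0.0, 0.0, 1.0]]
side [[444.3, 0.0, 317.3], [0.0, 444.3, 240.8], [0.0, 0.0, 1.0]] [[0.988, -0.116, 0.1, 0.431], [-0.153, -0.701, 0.696, -0.615], [-0.01, -0.703, -0.711, 0.787], [0.0, 0.0, 0.0, 1.0]]
{'mtx': array([[339.81556794,   0.        , 318.18752856],
       [  0.        , 339.81556794, 246.41053153],
       [  0.        ,   0.        ,   1.        ]]), 'tool_from_camera': array([[-1.64845365e-04, -9.49430973e-01, -3.13975795e-01,
         8.08583271e-02],
       [ 9.99998604e-01,  3.65563028e-04, -1.63045051e-03,
        -3.00439719e-04],
       [ 1.66277816e-03, -3.13975625e-01,  9.49429588e-01,
        -1.74868149e-01],
       [ 0.00000000e+00,  0.00000000e+00,  0.00000000e+00,
         1.00000000e+00]])}
```

View pics/top0.png

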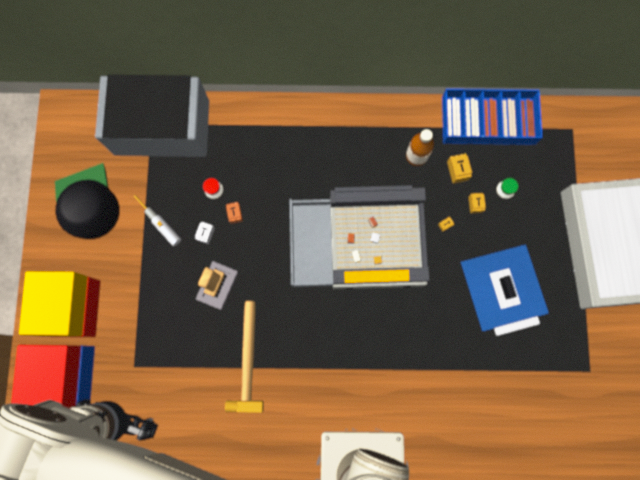

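View pics/side0.png

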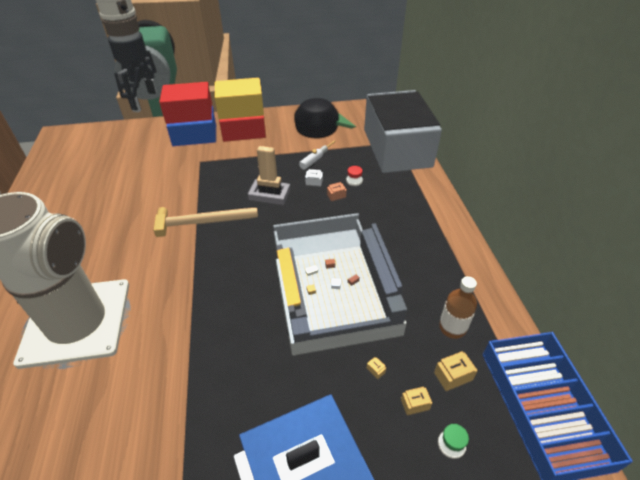

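The top view shows five scraps on the bed: red (373,222), terracotta (351,238), aluminium or white (375,237), white (356,256) and brass (378,260). There are three brass blocks: large (459,167), middle (477,203) and small (446,224). The middle one at (477,203) fits the description. The aluminium insert is at (204,232), the copper one at (234,211), the brush at (212,280), and the cover handle at (508,287).

```bash
cat > m0.py <<'E'
from h import *
z=np.load("top0.npz"); im=z["im"]; P=cloud(z["d"],z["K"],z["T"])
hsv=cv2.cvtColor(im,cv2.COLOR_RGB2HSV)
def rect(mask,name,box=None):
    m=mask.astype(np.uint8)
    if box: b=np.zeros_like(m); b[box[1]:box[3],box[0]:box[2]]=1; m&=b
    n,l,s,c=cv2.connectedComponentsWithStats(m)
    if n<2: print(name,"none");return
    k=1+np.argmax(s[1:,4]); p=P[l==k]; (cx,cy),(w,h),a=cv2.minAreaRect((p[:,:2]*1000).astype(np.float32))
    print(name,"rect",round(cx,1),round(cy,1),"wh",round(w,1),round(h,1),"ang",round(a,1),"mean",(np.mean(p,0)*1000).round(1),"zmax",(np.max(p[:,2])*1000).round(1),"n",len(p))
Z=P[...,2]
rect((Z>.036)&(Z<.054),"bed",(325,195,427,285))
rect((hsv[...,0]>20)&(hsv[...,0]<32)&(hsv[...,1]>150)&(Z>.08),"ledge",(325,260,427,290))
rect((Z>.1),"rim",(325,180,435,215))
rect((Z>.03)&(Z<2),"station",(280,170,440,300))
rect((Z>-.01)&(Z<.03),"trough",(292,200,330,286))
rect((hsv[...,0]>100)&(hsv[...,0]<120)&(hsv[...,1]>150)&(Z<.03),"cover",(445,230,560,345))
rect((Z>.035),"handle",(480,255,535,315))
rect((Z>.12),"brush",(190,250,245,315))
rect((Z>.012)&(Z<.035),"rest",(190,250,245,315))
for n,b in dict(alu=(190,217,218,248),cop=(222,197,248,226),brL=(445,148,478,185),brM=(465,188,492,218),brS=(436,214,457,234)).items(): rect(Z>.014 if n!="brS" else Z>.01,n,b)
for n,u,v in [("red",373,222),("terra",351,238),("alu?",375,237),("white",356,256),("brass",378,260)]:
    q=P[v-2:v+3,u-2:u+3].reshape(-1,3); print(n,(np.nanmean(q,0)*1000).round(1), im[v,u])
c=im[140:240,430:530]; a=im[215:290,335:425]
c=cv2.resize(c,(480,480),interpolation=3); a=cv2.resize(a,(320,267),interpolation=3); o=np.zeros((480,800,3),np.uint8); o[:,:480]=c;o[:267,480:]=a
save("crop0",o)
E
python3 m0.py
```

```text
bed rect 557.8 -31.1 wh 155.5 216.5 ang 2.1 mean [558.5 -32.5  44.2] zmax 54.0 n 5254
ledge rect 455.2 -26.8 wh 28.9 148.4 ang 2.1 mean [454.2 -26.6  98.6] zmax 107.1 n 725
rim rect 646.5 -19.6 wh 32.9 180.1 ang 2.2 mean [647.2 -19.5 109.9] zmax 128.6 n 1076
station rect 548.6 13.7 wh 230.2 326.1 ang 1.9 mean [553.8 -27.3  61.2] zmax 128.6 n 9766
trough rect 547.6 127.2 wh 198.2 92.4 ang 1.4 mean [549.  126.9   5.5] zmax 30.0 n 2910
cover rect 443.6 -351.9 wh 179.5 176.3 ang 15.6 mean [ 444.2 -349.4    3.8] zmax 15.5 n 3987
handle rect 439.1 -350.6 wh 55.2 20.2 ang 14.4 mean [ 438.7 -349.7   46. ] zmax 54.2 n 203
brush rect 439.3 355.3 wh 23.2 44.0 ang 70.8 mean [438.1 353.2 146.8] zmax 156.8 n 238
rest rect 437.5 355.6 wh 68.2 100.1 ang 69.2 mean [433.5 349.8  20.5] zmax 28.6 n 510
alu rect 567.2 391.5 wh 31.8 44.2 ang 70.8 mean [566.  390.7  28.9] zmax 40.1 n 243
cop rect 619.4 320.7 wh 45.8 30.6 ang 12.4 mean [617.8 319.8  28.9] zmax 38.3 n 231
brL rect 740.6 -244.8 wh 63.5 43.4 ang 12.4 mean [ 737.2 -243.1   38.4] zmax 51.5 n 482
brM rect 652.1 -286.8 wh 44.2 31.6 ang 3.6 mean [ 650.5 -285.8   28.8] zmax 37.8 n 245
brS rect 598.4 -209.8 wh 20.9 32.6 ang 30.7 mean [ 597.  -208.4   19.6] zmax 27.6 n 110
red [590.9 -23.4  57.7] [201 112  78]
terra [550.3  29.9  59.8] [206 107  56]
alu? [553.8 -28.   58. ] [244 244 244]
white [507.2  17.6  56.2] [250 249 239]
brass [497.8 -35.   57.9] [234 184  52]
```

View pics/crop0.png

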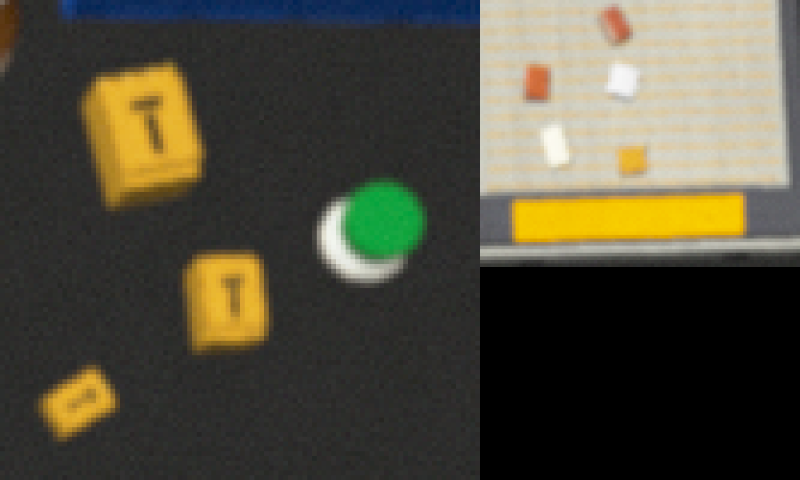

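The three brass blocks are now confirmed. The middle one at (477,203), measured 44 x 31 mm, is insert_c; the large (63 x 43) and small (33 x 21) ones are look-alikes. All five scraps are visible in the crop, so I'll go for the brush.

Emit:
{"fn": "move_arm", "kwargs": {"motion": [12,-5,0,-0.124,0,12,-5,0,-0.124,0,12,-5,0,-0.124,0,12,-5,0,-0.124,0,12,-5,0,-0.124,0,12,-5,0,-0.124,0,12,-5,0,-0.124,0,12,-5,0,-0.124,0]}}

```text
t: 0.77
eef_pos: [0.2512, 0.4348, 0.1989]
tcp_rot: [-180.0, 0.0, 104.8]
wrist_force: [-0.7, -0.2, -0.5]
width: 1.001
grip_force: 0.0
```

Emit:
{"fn": "move_arm", "kwargs": {"motion": [12,-5,0,-0.124,0,12,-5,0,-0.124,0,12,-5,0,-0.124,0,12,-5,0,-0.124,0,12,-5,0,-0.124,0,12,-5,0,-0.124,0,12,-5,0,-0.124,0,12,-5,0,-0.124,0]}}

```text
t: 1.43
eef_pos: [0.3486, 0.3935, 0.1988]
tcp_rot: [-179.9, 0.1, 48.4]
wrist_force: [0.6, 0.4, 0.1]
width: 1.004
grip_force: 0.0
```

Emit:
{"fn": "move_arm", "kwargs": {"motion": [12,-5,0,-0.124,0,12,-5,0,-0.124,0,12,-5,0,-0.124,0,12,-5,0,-0.124,0,12,-5,0,-0.124,0,12,-5,0,-0.124,0,12,-5,0,-0.124,0,12,-5,0,-0.124,0]}}

```text
t: 2.1
eef_pos: [0.5388, 0.1632, 0.1995]
tcp_rot: [-169.7, 0.3, 10.8]
wrist_force: [0.7, 0.5, 0.1]
width: 1.003
grip_force: 0.0
```

Emit:
{"fn": "move_arm", "kwargs": {"motion": [0,0,0,-0.1,0,0,0,0,-0.1,0,0,0,0,0,0,0,0,0,0,0]}}

```text
t: 2.43
eef_pos: [0.5422, 0.1118, 0.2]
tcp_rot: [-167.4, 0.3, 4.1]
wrist_force: [0.1, 1.1, 0.7]
width: 1.003
grip_force: 0.0
```

```bash
python3 -c "
from h import *
o=monitor.get_obs();print({k:np.round(o[k],3) for k in o})"
```

```text
{'t': np.float64(2.433), 'joint_pos': array([  4.042,  19.831,   7.463,  77.979,  12.615, 179.944]), 'dq': array([ 2.973,  0.124,  0.549, -0.082,  0.444, -0.031]), 'effort': array([-1.2880e+00, -4.2321e+01,  2.5207e+01,  5.8000e-02,  5.9200e-01,
        1.0000e-03]), 'eef_pos': array([0.542, 0.112, 0.2  ]), 'tcp_rot': array([-167.384,    0.336,    4.097]), 'wrist_force': array([0.102, 1.149, 0.662]), 'ft_torque': array([-0.188, -0.035,  0.027]), 'grip_force': np.float64(0.0), 'width': np.float64(1.003)}
```

Emit:
{"fn": "move_arm", "kwargs": {"motion": [0,0,0,0.12,0,0,0,0,0.12,0,0,0,0,0.12,0,0,0,0,0.12,0]}}

```text
t: 2.77
eef_pos: [0.5421, 0.115, 0.2005]
tcp_rot: [-167.4, 0.3, 32.3]
wrist_force: [-0.3, 0.6, 0.6]
width: 1.001
grip_force: 0.0
```

Emit:
{"fn": "move_arm", "kwargs": {"motion": [0,0,0,0.124,0,0,0,0,0.124,0,0,0,0,0.124,0,0,0,0,0.124,0,0,0,0,0.124,0,0,0,0,0.124,0,0,0,0,0.124,0,0,0,0,0.124,0]}}

```text
t: 3.43
eef_pos: [0.5422, 0.1154, 0.2001]
tcp_rot: [-167.3, 0.2, 89.2]
wrist_force: [-0.4, -0.3, -0.5]
width: 1.002
grip_force: 0.0
```

Emit:
{"fn": "move_arm", "kwargs": {"motion": [0,0,0,0.124,0,0,0,0,0.124,0,0,0,0,0.124,0,0,0,0,0.124,0,0,0,0,0.124,0,0,0,0,0.124,0,0,0,0,0.124,0,0,0,0,0.124,0]}}

```text
t: 4.1
eef_pos: [0.5421, 0.1156, 0.2002]
tcp_rot: [-167.4, 0.2, 146.0]
wrist_force: [-0.5, 0.6, -0.7]
width: 1.004
grip_force: 0.0
```

Emit:
{"fn": "move_arm", "kwargs": {"motion": [0,0,0,0.124,0,0,0,0,0.124,0,0,0,0,0.124,0,0,0,0,0.124,0,0,0,0,0.124,0,0,0,0,0.124,0,0,0,0,0.124,0,0,0,0,0.124,0]}}

```text
t: 4.77
eef_pos: [0.5419, 0.1157, 0.2003]
tcp_rot: [-167.4, 0.2, -157.1]
wrist_force: [0.3, -0.1, -0.4]
width: 1.003
grip_force: 0.0
```

```bash
python3 -c "
from h import *
o=monitor.get_obs();print({k:np.round(o[k],3) for k in o})"
```

```text
{'t': np.float64(4.767), 'joint_pos': array([ 19.619,  18.767,   5.996,  76.283, -12.562,  -3.331]), 'dq': array([ -0.276, -16.55 , -23.405, -26.245,   0.236, -86.64 ]), 'effort': array([  0.122, -40.402,  26.207,   0.5  ,  -0.716,   1.271]), 'eef_pos': array([0.542, 0.116, 0.2  ]), 'tcp_rot': array([-167.405,    0.221, -157.131]), 'wrist_force': array([ 0.297, -0.149, -0.389]), 'ft_torque': array([0.197, 0.098, 0.029]), 'grip_force': np.float64(0.0), 'width': np.float64(1.003)}
```

Emit:
{"fn": "move_arm", "kwargs": {"motion": [0,0,0,0.124,0,0,0,0,0.124,0,0,0,0,0.124,0,0,0,0,0.124,0,0,0,0,0.124,0,0,0,0,0.124,0,0,0,0,0.124,0,0,0,0,0.124,0]}}

```text
t: 5.43
eef_pos: [0.5417, 0.1156, 0.2005]
tcp_rot: [-167.4, 0.3, -100.3]
wrist_force: [0.3, -0.6, -0.8]
width: 1.004
grip_force: 0.0
```

Emit:
{"fn": "move_arm", "kwargs": {"motion": [0,0,0,0.124,0,0,0,0,0.124,0,0,0,0,0.124,0,0,0,0,0.124,0,0,0,0,0.124,0,0,0,0,0.124,0,0,0,0,0.124,0,0,0,0,0.124,0]}}

```text
t: 6.1
eef_pos: [0.5418, 0.1153, 0.2006]
tcp_rot: [-167.4, 0.3, -43.5]
wrist_force: [-0.2, -1.1, 0.2]
width: 1.003
grip_force: 0.0
```

Emit:
{"fn": "move_arm", "kwargs": {"motion": [0,0,0,0.124,0,0,0,0,0.124,0,0,0,0,0.124,0,0,0,0,0.124,0,0,0,0,0.124,0,0,0,0,0.124,0,0,0,0,0.124,0,0,0,0,0.124,0]}}

```text
t: 6.77
eef_pos: [0.5383, 0.1496, 0.1994]
tcp_rot: [-169.3, 0.4, 9.0]
wrist_force: [0.9, 0.8, -0.5]
width: 0.997
grip_force: 0.0
```

Emit:
{"fn": "move_arm", "kwargs": {"motion": [0,0,0,0.124,0,0,0,0,0.124,0]}}

```text
t: 6.93
eef_pos: [0.5209, 0.2155, 0.1994]
tcp_rot: [-172.2, 0.4, 17.8]
wrist_force: [1.0, 0.2, 0.3]
width: 1.004
grip_force: 0.0
```

```bash
python3 -c "
from h import *
o=monitor.get_obs();print({k:np.round(o[k],2) for k in ('joint_pos','eef_pos','tcp_rot')})"
```

```text
{'joint_pos': array([  17.87,   21.28,   10.22,   79.3 ,    7.76, -179.94]), 'eef_pos': array([0.52, 0.22, 0.2 ]), 'tcp_rot': array([-172.24,    0.37,   17.81])}
```

Emit:
{"fn": "move_arm", "kwargs": {"motion": [0,0,0,0.124,0,0,0,0,0.124,0,0,0,0,0.124,0,0,0,0,0.124,0,0,0,0,0,0]}}

```text
t: 7.35
eef_pos: [0.4577, 0.3327, 0.1991]
tcp_rot: [-178.1, 0.5, 34.8]
wrist_force: [-0.3, -0.7, -0.0]
width: 1.003
grip_force: 0.0
```

```bash
python3 -c "
from h import *
o=monitor.get_obs();print({k:np.round(o[k],2) for k in ('joint_pos','eef_pos','tcp_rot')})"
```

```text
{'joint_pos': array([  34.9 ,   21.83,   11.41,   80.12,    1.88, -179.94]), 'eef_pos': array([0.46, 0.33, 0.2 ]), 'tcp_rot': array([-178.12,    0.54,   34.84])}
```

Emit:
{"fn": "move_arm", "kwargs": {"motion": [0,0,0,0.08,0,0,0,0,0.07,0,0,0,0,0,0,0,0,0,0,0]}}

```text
t: 7.68
eef_pos: [0.4377, 0.3574, 0.1992]
tcp_rot: [179.9, 0.6, 39.2]
wrist_force: [0.3, -0.0, 0.2]
width: 1.0
grip_force: 0.0
```

```bash
python3 -c "
from h import *
o=monitor.get_obs();print({k:np.round(o[k],3) for k in ('joint_pos','eef_pos','tcp_rot')})"
```

```text
{'joint_pos': array([ 3.92940e+01,  2.17730e+01,  1.13710e+01,  8.01640e+01,
       -1.00000e-01, -1.79942e+02]), 'eef_pos': array([0.438, 0.357, 0.199]), 'tcp_rot': array([179.9  ,   0.566,  39.236])}
```

Emit:
{"fn": "move_arm", "kwargs": {"motion": [0,0,0,-0.124,0,0,0,0,-0.124,0,0,0,0,-0.124,0,0,0,0,-0.124,0,0,0,0,-0.124,0,0,0,0,-0.124,0,0,0,0,-0.124,0,0,0,0,-0.124,0]}}

```text
t: 8.35
eef_pos: [0.4396, 0.3551, 0.1993]
tcp_rot: [179.9, 0.5, -18.3]
wrist_force: [-0.0, -0.3, -0.4]
width: 0.999
grip_force: 0.0
```

Emit:
{"fn": "move_arm", "kwargs": {"motion": [0,0,0,-0.124,0,0,0,0,-0.124,0,0,0,0,-0.124,0,0,0,0,-0.124,0,0,0,0,-0.124,0,0,0,0,-0.124,0,0,0,0,-0.124,0,0,0,0,-0.124,0]}}

```text
t: 9.02
eef_pos: [0.4396, 0.355, 0.1993]
tcp_rot: [179.9, 0.5, -75.1]
wrist_force: [-0.9, 0.1, 0.5]
width: 0.999
grip_force: 0.0
```

Emit:
{"fn": "move_arm", "kwargs": {"motion": [0,0,0,-0.124,0,0,0,0,-0.124,0,0,0,0,-0.124,0,0,0,0,-0.124,0,0,0,0,-0.124,0,0,0,0,-0.124,0,0,0,0,-0.124,0,0,0,0,-0.124,0]}}

```text
t: 9.68
eef_pos: [0.4396, 0.3551, 0.1993]
tcp_rot: [179.9, 0.5, -131.9]
wrist_force: [-0.3, -0.3, 0.3]
width: 1.001
grip_force: 0.0
```

Emit:
{"fn": "move_arm", "kwargs": {"motion": [0,0,0,-0.124,0,0,0,0,-0.124,0,0,0,0,-0.124,0,0,0,0,-0.124,0,0,0,0,-0.124,0,0,0,0,-0.124,0,0,0,0,-0.124,0,0,0,0,-0.124,0]}}

```text
t: 10.35
eef_pos: [0.4396, 0.355, 0.1993]
tcp_rot: [179.9, 0.5, 171.2]
wrist_force: [0.6, 0.2, -0.5]
width: 0.998
grip_force: 0.0
```

Emit:
{"fn": "move_arm", "kwargs": {"motion": [0,0,0,-0.1,0,0,0,0,-0.1,0,0,0,0,0,0]}}

```text
t: 10.6
eef_pos: [0.4396, 0.3552, 0.1993]
tcp_rot: [179.9, 0.5, 160.0]
wrist_force: [-0.4, 0.4, -0.5]
width: 1.0
grip_force: 0.0
```

Run:
```python
from h import *
im,d,K,T=cam("wrist"); P=cloud(d,K,T); save("w1",im)
print(monitor.get_obs()['joint_pos'],np.nanmax(P[...,2]))
def rr(m):
    n,l,s,c=cv2.connectedComponentsWithStats(m.astype(np.uint8))
    for k in range(1,n):
        if s[k,4]>300:
            p=P[l==k]; print(cv2.minAreaRect((p[:,:2]*1000).astype(np.float32)),p.mean(0)*1000,s[k])
Z=P[...,2]
rr((Z>.14)&(Z<.16)&(abs(P[...,0]-.439)<.04)&(abs(P[...,1]-.355)<.04)); print('rest'); rr((Z>.017)&(Z<.027)&(abs(P[...,0]-.439)<.08)&(abs(P[...,1]-.355)<.08))
```

```text
[39.19475723 20.95209708 10.18394151 78.87839334 -0.41733843 58.93165989] 0.3281504768112366
((439.2374572753906, 356.2353210449219), (21.83603858947754, 43.1506462097168), 69.679931640625) [437.10160359 356.73708699 151.11365459] [ 305  221   32   62 1836]
rest
((437.74798583984375, 355.79693603515625), (65.573486328125, 100.4259262084961), 68.39472198486328) [429.234358   358.98218995  22.233346  ] [ 288  161   65   96 2741]
((379.32049560546875, 280.7244873046875), (11.389484405517578, 40.60466003417969), 89.79814147949219) [378.54374215 280.80450226  22.83123743] [217 162  26  42 500]
```

View pics/w1.png

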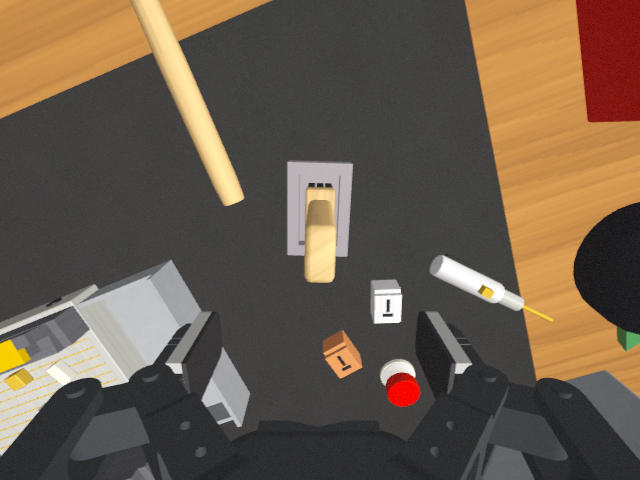

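The wrist view shows the brush handle top at about (320,200), right between the fingers and in line with them. The aluminium insert (387,302) and copper insert (342,355) are beside it. I'll descend and grip.

Emit:
{"fn": "move_arm", "kwargs": {"motion": [0,1,-30,0,0,0,0,-30,0,0,0,0,-30,0,0,0,0,-14,0,0,0,0,0,0,255,0,0,0,0,255,0,0,0,0,255,0,0,0,0,255]}}

```text
t: 11.32
eef_pos: [0.4404, 0.3577, 0.0974]
tcp_rot: [179.7, 0.7, 160.2]
wrist_force: [0.8, 1.0, -1.0]
width: 0.451
grip_force: 0.0
```

Emit:
{"fn": "move_arm", "kwargs": {"motion": [0,0,0,0,255,0,0,0,0,255,0,0,0,0,255,0,0,0,0,255]}}

```text
t: 11.65
eef_pos: [0.4402, 0.3575, 0.0973]
tcp_rot: [179.7, 0.7, 160.2]
wrist_force: [-0.3, -0.9, 5.6]
width: 0.245
grip_force: 59.6
```

Emit:
{"fn": "move_arm", "kwargs": {"motion": [0,0,25,0,255,0,0,35,0,255,0,0,35,0,255,0,0,35,0,255,12,-34,0,0.096,255,12,-34,0,0.096,255,12,-34,0,0.096,255,12,-34,0,0.096,255]}}

```text
t: 12.32
eef_pos: [0.4871, 0.2197, 0.2256]
tcp_rot: [179.9, 0.6, -177.4]
wrist_force: [1.1, -0.6, -1.0]
width: 0.243
grip_force: 59.2
```

Emit:
{"fn": "move_arm", "kwargs": {"motion": [12,-34,0,0,255,12,-34,0,0,255,12,-34,0,0,255,12,-34,0,0,255,12,-34,0,0,255,12,-34,0,0,255,12,-34,0,0,255,0,0,0,0,255]}}

```text
t: 12.98
eef_pos: [0.5725, -0.0234, 0.2247]
tcp_rot: [-179.9, 0.6, -178.2]
wrist_force: [-0.2, 0.2, -1.3]
width: 0.238
grip_force: 59.3
```

Emit:
{"fn": "move_arm", "kwargs": {"motion": [12,-34,0,0,255,12,-30,0,0,255,0,0,0,0,255,0,0,0,0,255]}}

```text
t: 13.32
eef_pos: [0.595, -0.0825, 0.2246]
tcp_rot: [179.9, 0.5, -177.9]
wrist_force: [-0.2, 0.5, -1.4]
width: 0.241
grip_force: 59.5
```

Run:
```python
from h import *
o=monitor.get_obs();print(o['eef_pos'],o['tcp_rot'],o['wrist_force'])
im,d,K,T=cam("wrist"); save("w2",im); np.savez("w2.npz",im=im,d=d,K=K,T=T)
```

```text
[ 0.59500486 -0.08249917  0.22457376] [ 179.86530224    0.46927514 -177.9493538 ] [-0.19161851  0.51359613 -1.40893052]
```

View pics/w2.png

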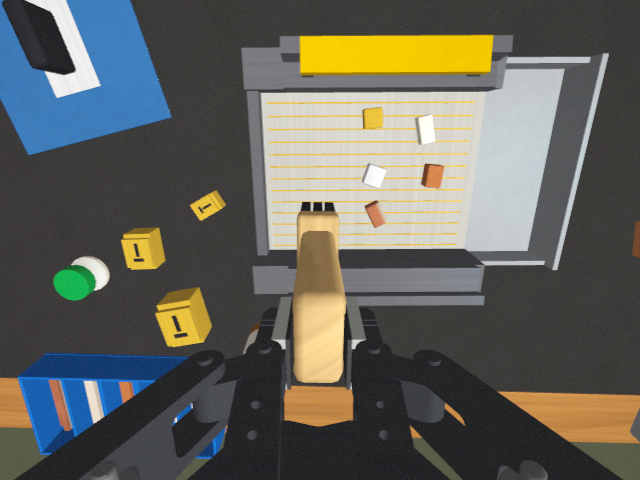

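The wrist view shows the brush held upright over the bed. All five scraps are clear: brass (373,118), white (426,129), aluminium (374,176), terracotta (432,176) and red (375,214). The ledge is at (397,53). I'll refine the station pose and scrap positions from this frame.

```bash
cat > m1.py <<'E'
from h import *
z=np.load("w2.npz"); im=z["im"]; P=cloud(z["d"],z["K"],z["T"])*1000; hsv=cv2.cvtColor(im,cv2.COLOR_RGB2HSV)
Z=P[...,2]
def rr(m,n,box):
    b=np.zeros(m.shape,bool); b[box[1]:box[3],box[0]:box[2]]=1
    nn,l,s,c=cv2.connectedComponentsWithStats((m&b).astype(np.uint8))
    k=1+np.argmax(s[1:,4]); p=P[l==k]; r=cv2.minAreaRect(p[:,:2].astype(np.float32)); print(n,np.round(r[0],1),np.round(r[1],1),round(r[2],1),p.mean(0).round(1),s[k,4])
Y=(hsv[...,0]>20)&(hsv[...,0]<32)&(hsv[...,1]>180)
rr(Y&(Z>85),"ledge",(290,30,500,80))
rr((Z>40)&(Z<50),"bed",(240,85,490,255))
rr((Z<20)&(Z>-5),"trough",(465,60,600,270))
for n,u,v in [("brass",373,118),("white",426,129),("alu",374,176),("terra",432,176),("red",375,214)]:
    rr(Z>51,n,(u-16,v-17,u+16,v+17))
for u,v in [(262,95),(263,150),(262,200),(300,91),(400,90),(470,90),(400,247),(340,247),(460,247)]: print(u,v,P[v,u].round(1), end=';')
E
python3 m1.py
```

```text
ledge [453.8 -27.9] [ 27.1 149.9] 2.3 [454.2 -27.8 100.3] 7391
bed [554.7 -31.1] [159.  215.4] 2.3 [545.8 -30.6  45.4] 29278
trough [543.9 132.6] [201.2  80.6] 2.3 [537.8 137.1   7.1] 14157
brass [498.9 -34.4] [17.9 18.4] 7.4 [498.9 -35.   58. ] 401
white [507.4  16.9] [25.9 14.3] 14.4 [507.3  16.3  56.9] 460
alu [552.6 -28.8] [17.9 20.1] 74.1 [552.3 -29.3  59. ] 393
terra [550.5  29.8] [16.5 22. ] 87.0 [550.   28.6  60.2] 431
red [591.8 -23.1] [24.  14.9] 29.1 [590.9 -23.6  58.6] 359
262 95 [ 482.  -140.4   46. ];263 150 [ 532.1 -139.2   52.8];262 200 [ 579.5 -139.4   63.6];300 91 [ 478.3 -103.8   56.3];400 90 [475.9 -15.2  72. ];470 90 [473.5  46.9  70.5];400 247 [630.2   8.6  44.7];340 247 [632.7 -57.4  44.4];460 247 [627.9  74.7  44.6];
```

Emit:
{"fn": "move_arm", "kwargs": {"motion": [0,-1,-40,0,255,0,0,-30,0,255,0,0,-10,0,255,0,0,-7,0,255,0,0,0,0,255]}}

```text
t: 13.78
eef_pos: [0.5947, -0.0811, 0.1385]
tcp_rot: [179.9, 0.5, -177.7]
wrist_force: [-0.5, -0.2, -1.5]
width: 0.247
grip_force: 59.4
```

Run:
```python
from h import *
o=monitor.get_obs();print(o['eef_pos'],o['tcp_rot'],o['wrist_force'])
im,d,K,T=cam("side"); save("s1",cv2.resize(im[180:360,230:440],(700,600),interpolation=3))
```

```text
[ 0.59470743 -0.08110305  0.13848844] [ 179.88378343    0.4983581  -177.7053905 ] [-0.49315613 -0.19461167 -1.48039406]
```

View pics/s1.png

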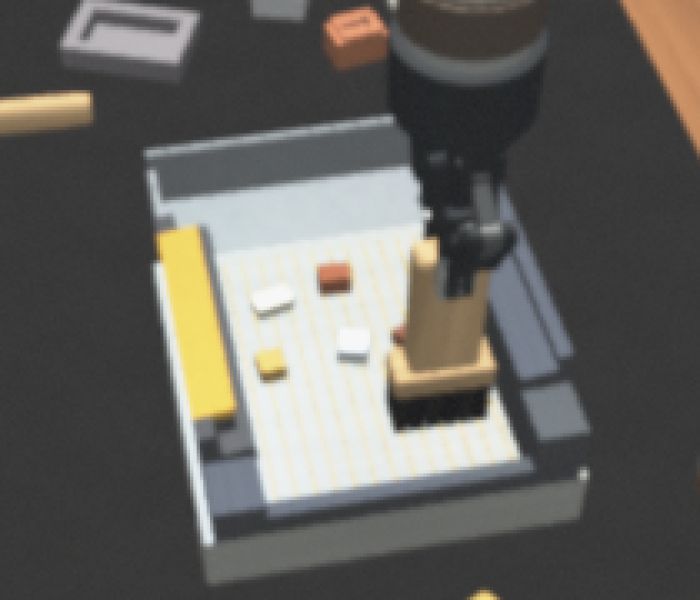

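The side view shows the brush foot just over the bed at (440,410) in the crop, with the red scrap behind it. I'll sweep lane 1.

Emit:
{"fn": "move_arm", "kwargs": {"motion": [-0.6,16,-0.5,0,255,-0.6,16,0,0,255,-0.6,16,0,0,255,-0.6,16,0,0,255,-0.6,16,0,0,255,-0.6,16,0,0,255,-0.6,16,0,0,255,-0.6,16,0,0,255]}}

```text
t: 14.5
eef_pos: [0.5916, 0.0471, 0.1403]
tcp_rot: [179.9, 0.8, -177.8]
wrist_force: [0.2, -0.8, -1.9]
width: 0.248
grip_force: 59.5
```

Emit:
{"fn": "move_arm", "kwargs": {"motion": [-0.6,16,0,0,255,-0.6,16,0,0,255,-0.6,14,0,0,255,0,0,0,0,255,0,0,30,0,255,0,-20,20,0,255]}}

```text
t: 15.0
eef_pos: [0.5883, 0.0748, 0.1891]
tcp_rot: [179.8, 0.5, -177.5]
wrist_force: [1.1, -0.6, -0.7]
width: 0.245
grip_force: 59.5
```

Emit:
{"fn": "move_arm", "kwargs": {"motion": [-6,-30,0,0,255,-6,-32,0,0,255,-6,-32,0,0,255,-6,-32,0,0,255,-6,-30,0,0,255,0,0,0,0,255]}}

```text
t: 15.5
eef_pos: [0.5577, -0.09, 0.1891]
tcp_rot: [-179.9, 0.6, -178.2]
wrist_force: [-0.0, 0.5, -1.0]
width: 0.242
grip_force: 59.5
```

Emit:
{"fn": "move_arm", "kwargs": {"motion": [0,0,-30,0,255,0,0,-22,0,255,0,0,0,0,255]}}

```text
t: 15.75
eef_pos: [0.5587, -0.0851, 0.1352]
tcp_rot: [180.0, 0.6, -177.9]
wrist_force: [-0.1, -0.0, -1.2]
width: 0.244
grip_force: 63.2
```

Emit:
{"fn": "move_arm", "kwargs": {"motion": [-0.6,16,0,0,255,-0.6,16,0,0,255,-0.6,16,0,0,255,-0.6,16,0,0,255,-0.6,16,0,0,255,-0.6,16,0,0,255,-0.6,16,0,0,255,-0.6,16,0,0,255]}}

```text
t: 16.42
eef_pos: [0.5541, 0.0445, 0.1369]
tcp_rot: [179.9, 0.6, -177.8]
wrist_force: [-0.5, -0.8, -1.4]
width: 0.242
grip_force: 63.2
```

Emit:
{"fn": "move_arm", "kwargs": {"motion": [-0.6,16,0,0,255,-0.6,16,0,0,255,-0.6,16,0,0,255,-0.6,6,0,0,255,0,0,0,0,255,0,0,30,0,255,0,-20,20,0,255]}}

```text
t: 17.0
eef_pos: [0.5508, 0.0796, 0.1865]
tcp_rot: [179.8, 0.5, -177.6]
wrist_force: [0.8, 0.1, -0.3]
width: 0.243
grip_force: 63.1
```

Emit:
{"fn": "move_arm", "kwargs": {"motion": [-7,-30,0,0,255,-7,-32,0,0,255,-8,-32,0,0,255,-8,-32,0,0,255,-8,-32,0,0,255,0,0,0,0,255]}}

```text
t: 17.5
eef_pos: [0.5115, -0.0864, 0.1864]
tcp_rot: [-179.9, 0.5, -178.2]
wrist_force: [0.1, 0.4, -1.4]
width: 0.241
grip_force: 63.2
```

Emit:
{"fn": "move_arm", "kwargs": {"motion": [1,0,-30,0,255,0,0,-18,0,255,0,0,0,0,255]}}

```text
t: 17.75
eef_pos: [0.5122, -0.0812, 0.1355]
tcp_rot: [179.9, 0.3, -177.9]
wrist_force: [-0.8, 0.4, -0.9]
width: 0.246
grip_force: 63.4
```

Emit:
{"fn": "move_arm", "kwargs": {"motion": [-0.6,16,0,0,255,-0.6,16,0,0,255,-0.6,16,0,0,255,-0.6,16,0,0,255,-0.6,16,0,0,255,-0.6,16,0,0,255,-0.6,16,0,0,255,-0.6,16,0,0,255]}}

```text
t: 18.42
eef_pos: [0.5099, 0.0483, 0.1391]
tcp_rot: [179.9, 0.6, -177.8]
wrist_force: [0.6, 0.3, -1.3]
width: 0.244
grip_force: 63.4
```

Emit:
{"fn": "move_arm", "kwargs": {"motion": [-0.6,16,0,0,255,-0.6,16,0,0,255,-0.6,16,0,0,255,-0.6,6,0,0,255,0,0,0,0,255,0,0,30,0,255,0,15,40,0,255,0,30,20,0,255]}}

```text
t: 19.08
eef_pos: [0.5085, 0.1436, 0.2312]
tcp_rot: [180.0, 0.8, -178.1]
wrist_force: [1.0, -0.3, -1.1]
width: 0.239
grip_force: 63.4
```

Run:
```python
from h import *
o=monitor.get_obs();print(o['eef_pos'],o['tcp_rot'],o['wrist_force'])
im,d,K,T=cam("top"); im2=viewer.read_camera("side")[0]
o=np.hstack([cv2.resize(im[170:300,280:440],(400,325),interpolation=3),cv2.resize(im2[190:360,240:420],(400,325),interpolation=3)])
save("t1",o)
```

```text
[0.50847306 0.14364879 0.23116582] [ 179.96994216    0.79117206 -178.0974378 ] [ 1.04783841 -0.3400073  -1.05681932]
```

View pics/t1.png

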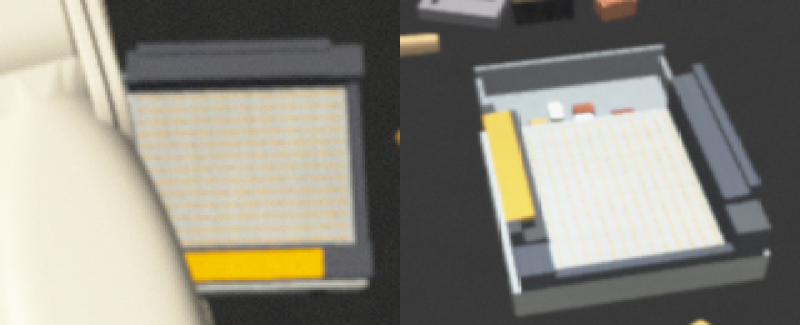

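The crops show the bed empty and all five scraps in the trough. I'll return the brush.

Emit:
{"fn": "move_arm", "kwargs": {"motion": [-10,31,0,-0.054,255,-10,31,0,-0.054,255,-10,31,0,-0.054,255,-10,31,0,-0.054,255,-10,31,0,-0.054,255,-10,31,0,-0.054,255,-8,28,0,-0.054,255,0,0,0,0,255]}}

```text
t: 19.85
eef_pos: [0.4376, 0.364, 0.2259]
tcp_rot: [179.9, 0.4, 160.8]
wrist_force: [0.2, 0.2, -1.3]
width: 0.245
grip_force: 63.5
```

Emit:
{"fn": "move_arm", "kwargs": {"motion": [0,0,0,0,255,0,0,0,0,255]}}

```text
t: 20.02
eef_pos: [0.4392, 0.3592, 0.2263]
tcp_rot: [-180.0, 0.5, 160.6]
wrist_force: [-0.7, -0.5, -1.7]
width: 0.246
grip_force: 63.5
```

Emit:
{"fn": "move_arm", "kwargs": {"motion": [1,-2,-30,-0.007,255,0,0,-40,0,255,0,0,-25,0,255,0,0,-15,0,255,0,0,-8,0,255,0,0,-8,0,255,0,0,0,0,255]}}

```text
t: 20.6
eef_pos: [0.4402, 0.3571, 0.1]
tcp_rot: [180.0, 0.5, 160.1]
wrist_force: [-0.3, 0.2, -1.3]
width: 0.243
grip_force: 63.3
```

Emit:
{"fn": "move_arm", "kwargs": {"motion": [0,0,-3,0,255,0,0,-2,0,255,0,0,0,0,255]}}

```text
t: 20.85
eef_pos: [0.4406, 0.3587, 0.0967]
tcp_rot: [179.8, 0.6, 160.2]
wrist_force: [0.5, 0.0, -1.2]
width: 0.246
grip_force: 63.4
```

Emit:
{"fn": "move_arm", "kwargs": {"motion": [0,0,-2,0,255,0,0,0,0,255,0,0,-1.5,0,255,0,0,0,0,255]}}

```text
t: 21.18
eef_pos: [0.4412, 0.3593, 0.0952]
tcp_rot: [179.7, 0.7, 160.2]
wrist_force: [-1.9, -1.6, 9.3]
width: 0.24
grip_force: 65.0
```

Emit:
{"fn": "move_arm", "kwargs": {"motion": [0,0,1,0,255,0,0,0,0,120,0,0,0,0,60,0,0,0,0,0,0,0,0,0,0,0,0,0,0,0,0,0,0,0,0,0,0,0,0,0]}}

```text
t: 21.85
eef_pos: [0.4401, 0.3584, 0.0932]
tcp_rot: [179.9, 0.5, 160.2]
wrist_force: [0.5, -0.0, -0.3]
width: 0.999
grip_force: 0.0
```

Emit:
{"fn": "move_arm", "kwargs": {"motion": [0,0,25,0,0,0,0,38,0,0,0,0,38,0,0,0,0,25,0,0,0,0,0,0,0]}}

```text
t: 22.27
eef_pos: [0.4429, 0.3607, 0.2265]
tcp_rot: [179.3, 0.9, 160.1]
wrist_force: [0.1, 0.1, 1.6]
width: 0.999
grip_force: 0.0
```

Run:
```python
from h import *
o=monitor.get_obs();print(o['eef_pos'],o['tcp_rot'],o['joint_pos'])
im,d,K,T=cam("wrist"); P=cloud(d,K,T)*1000; save("w3",im); Z=P[...,2]
def rr(m):
    n,l,s,c=cv2.connectedComponentsWithStats(m.astype(np.uint8))
    for k in range(1,n):
        if s[k,4]>200:
            p=P[l==k]; print(np.round(cv2.minAreaRect(p[:,:2].astype(np.float32)),1) if 0 else cv2.minAreaRect(p[:,:2].astype(np.float32)),p.mean(0).round(1),s[k])
X,Y=P[...,0],P[...,1]
rr((Z>140)&(Z<160)&(abs(X-439)<40)&(abs(Y-355)<40))
print('ins'); rr((Z>29.5)&(Z<36)&(X>520)&(Y>280))
```

```text
[0.44290013 0.36073303 0.22646892] [179.29155964   0.90473738 160.14609583] [39.40602743 20.59673279 13.66660228 81.99849683 -0.41542327 59.25045392]
((441.2005310058594, 359.70819091796875), (21.96392250061035, 42.61506652832031), 69.64498138427734) [439.4 360.3 151.3] [ 302  211   29   56 1507]
ins
((590.6351928710938, 639.9054565429688), (49.5791130065918, 137.49388122558594), 53.677303314208984) [577.2 633.8  32.7] [559 194  81 108 447]
((568.2361450195312, 391.8382873535156), (30.269390106201172, 35.316097259521484), 72.692626953125) [567.2 391.8  32.1] [364 281  26  28 654]
((620.0313110351562, 320.5489807128906), (35.63163375854492, 30.586090087890625), 12.482769966125488) [619.4 320.9  32.1] [318 331  34  31 567]
```

View pics/w3.png

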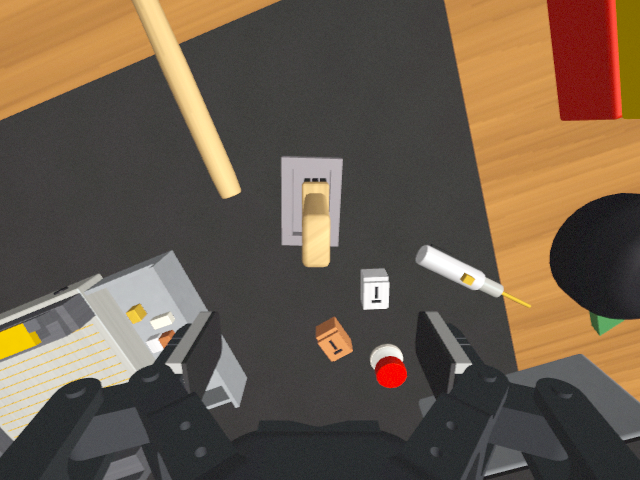

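The brush stands upright in its rest at (315,205), and the scraps are in the trough at lower left. The aluminium insert is at (375,289) and the copper one at (333,338). Aluminium first.

Emit:
{"fn": "move_arm", "kwargs": {"motion": [31,8,0,0.02,60,31,8,0,0.02,60,31,8,-10,0,60,31,8,-40,0,60,0,0,-40,0,60,0,0,-40,0,60,0,0,-30,0,60,0,0,0,0,60]}}

```text
t: 22.98
eef_pos: [0.5523, 0.3845, 0.0559]
tcp_rot: [-179.2, -0.1, 162.4]
wrist_force: [-1.5, -0.4, -2.0]
width: 0.766
grip_force: 0.0
```

Emit:
{"fn": "move_arm", "kwargs": {"motion": [0,0,0,0,60,0,0,0,0,60]}}

```text
t: 23.15
eef_pos: [0.559, 0.3895, 0.0683]
tcp_rot: [179.8, 0.6, 162.5]
wrist_force: [0.7, 1.2, 1.5]
width: 0.764
grip_force: 0.0
```

Emit:
{"fn": "move_arm", "kwargs": {"motion": [9,2,-20,0,60,0,0,-20,0,60,0,0,-15,0,60,0,0,-7,0,60,0,0,0,0,60,0,0,0,0,60]}}

```text
t: 23.65
eef_pos: [0.5685, 0.3919, 0.0072]
tcp_rot: [179.7, 0.7, 162.5]
wrist_force: [-0.6, 0.2, 0.6]
width: 0.765
grip_force: 0.0
```

Emit:
{"fn": "move_arm", "kwargs": {"motion": [0,0,0,0,255,0,0,0,0,255,0,0,0,0,255,0,0,0,0,255,0,0,0,0,255,0,0,0,0,255,0,0,30,0,255,0,0,35,0,255]}}

```text
t: 24.32
eef_pos: [0.5645, 0.389, 0.0663]
tcp_rot: [-179.7, 0.2, 162.5]
wrist_force: [0.3, 0.1, 0.1]
width: -0.007
grip_force: 0.0
```

Emit:
{"fn": "move_arm", "kwargs": {"motion": [0,0,35,0,255,0,0,30,0,255,0,0,10,0,255,0,0,0,0,255]}}

```text
t: 24.65
eef_pos: [0.5694, 0.3924, 0.1495]
tcp_rot: [179.5, 0.8, 162.4]
wrist_force: [0.3, -0.6, -0.4]
width: -0.001
grip_force: 0.0
```

Run:
```python
from h import *
o=monitor.get_obs();print(o['eef_pos'],o['tcp_rot'])
im,d,K,T=cam("top"); P=cloud(d,K,T)*1000; Z=P[...,2]
w,dw,Kw,Tw=cam("wrist"); Pw=cloud(dw,Kw,Tw)*1000
c=cv2.resize(im[150:320,130:280],(400,453),interpolation=3); v=cv2.resize(w,(400,300)); v=np.vstack([v,np.zeros((153,400,3),np.uint8)])
save("c4",np.hstack([c,v]))
m=((Pw[...,2]>28)&(Pw[...,2]<36)&(Pw[...,0]>500)&(Pw[...,0]<680)&(Pw[...,1]>280)&(Pw[...,1]<460)).astype(np.uint8)
n,l,s,_=cv2.connectedComponentsWithStats(m)
for k in range(1,n):
    if s[k,4]>150: p=Pw[l==k]; print(cv2.minAreaRect(p[:,:2].astype(np.float32)),p.mean(0),s[k])
```

```text
[0.56942383 0.39242661 0.14950212] [179.5215286    0.83296971 162.44181434]
((568.126220703125, 391.7712097167969), (29.698787689208984, 37.97953796386719), 71.54914093017578) [567.46373457 391.91913823  32.23882605] [ 302  207   35   42 1319]
((620.82666015625, 320.986083984375), (39.89521026611328, 30.91612434387207), 12.32610034942627) [619.43219705 321.28216703  32.16332392] [ 241  279   46   43 1119]
```

View pics/c4.png

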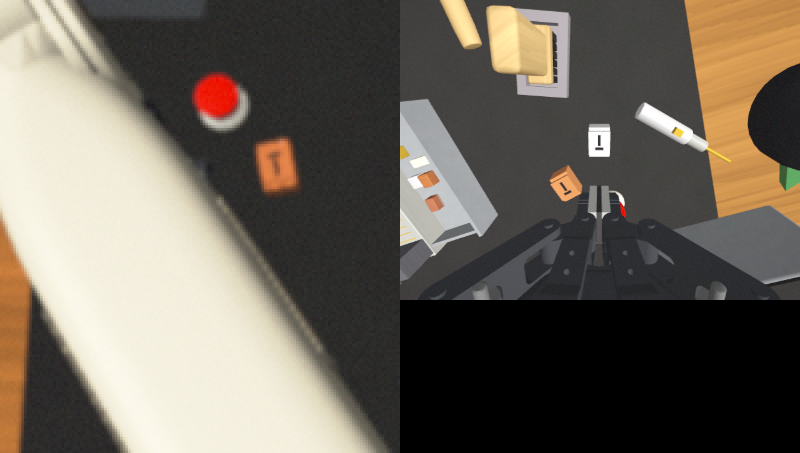

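Emit:
{"fn": "move_arm", "kwargs": {"motion": [0,0,0,0,60,0,0,0,0,60,0,0,0,0,60,0,0,0,0,60,0,0,-30,0,60,0,0,-35,0,60,0,0,-35,0,60,0,0,-30,0,60]}}

```text
t: 25.42
eef_pos: [0.5664, 0.3904, 0.0123]
tcp_rot: [180.0, 0.5, 162.4]
wrist_force: [0.5, 0.5, -0.7]
width: 0.758
grip_force: 0.0
```

Emit:
{"fn": "move_arm", "kwargs": {"motion": [0,0,-13,0,60,0,0,0,0,60,0,0,0,0,60]}}

```text
t: 25.67
eef_pos: [0.5665, 0.3904, 0.0006]
tcp_rot: [-180.0, 0.4, 162.4]
wrist_force: [0.5, 0.2, 2.1]
width: 0.763
grip_force: 0.0
```

Emit:
{"fn": "move_arm", "kwargs": {"motion": [0,0,0,0,255,0,0,0,0,255,0,0,0,0,255]}}

```text
t: 25.92
eef_pos: [0.5687, 0.3919, 0.0042]
tcp_rot: [179.7, 0.7, 162.4]
wrist_force: [-0.8, 0.1, -0.9]
width: 0.35
grip_force: 0.0
```

Emit:
{"fn": "move_arm", "kwargs": {"motion": [0,0,0,0,255,0,0,0,0,255,0,0,0,0,255]}}

```text
t: 26.17
eef_pos: [0.5676, 0.3911, 0.0026]
tcp_rot: [179.9, 0.6, 162.4]
wrist_force: [-0.0, -0.2, -0.1]
width: -0.005
grip_force: 0.0
```

Run:
```python
from h import *
im,d,K,T=cam("wrist"); s=viewer.read_camera("side")[0]
save("c5",np.hstack([cv2.resize(im,(400,300)),cv2.resize(s[100:250,240:440],(400,300),interpolation=3)]))
o=monitor.get_obs();print(o['eef_pos'],o['tcp_rot'],o['joint_pos'],o['width'],o['wrist_force'])
```

```text
[0.56738582 0.39105113 0.00216463] [179.87956285   0.55543021 162.44944989] [34.75328044 42.24711181 15.83795413 63.15590656 -0.36584264 52.3018582 ] 0.002771607459408701 [ 0.66455525 -0.07290135  0.26752752]
```

View pics/c5.png

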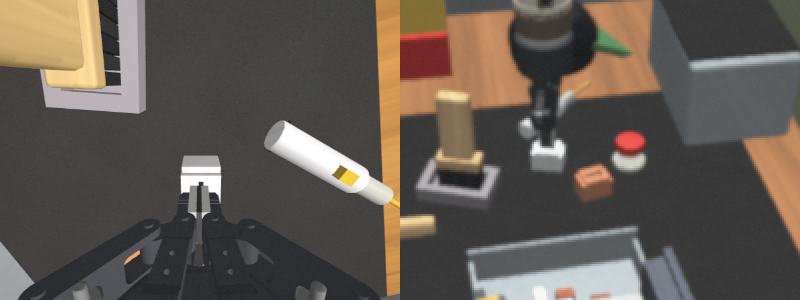

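Run:
```python
from h import *
im,d,K,T=cam("wrist"); c=viewer.get_calibration("wrist"); Pt=cloud(d,K,np.array(c["tool_from_camera"]))*1000; Pw=cloud(d,K,T)*1000
for v in range(245,340,6): print(v,[ (Pt[v,u].round(0).tolist(),Pw[v,u,2].round(0),im[v,u].tolist()) for u in (308,318,328)])
save("c6",cv2.resize(im[200:380,220:420],(800,600) if 0 else (660,594),interpolation=3))
```

```text
245 [([23.0, -6.0, 1.0], np.float64(0.0), [71, 66, 65]), ([24.0, -1.0, 1.0], np.float64(1.0), [69, 68, 67]), ([24.0, 5.0, 0.0], np.float64(2.0), [68, 69, 64])]
251 [([21.0, -6.0, -2.0], np.float64(4.0), [161, 159, 158]), ([21.0, -1.0, -2.0], np.float64(4.0), [162, 161, 160]), ([21.0, 5.0, -3.0], np.float64(5.0), [163, 161, 160])]
257 [([21.0, -6.0, -13.0], np.float64(14.0), [164, 163, 162]), ([21.0, -1.0, -11.0], np.float64(13.0), [162, 160, 160]), ([21.0, 4.0, -10.0], np.float64(12.0), [166, 164, 164])]
263 [([21.0, -6.0, -20.0], np.float64(22.0), [166, 165, 165]), ([21.0, -1.0, -20.0], np.float64(22.0), [167, 165, 165]), ([21.0, 4.0, -20.0], np.float64(22.0), [165, 165, 165])]
269 [([20.0, -5.0, -25.0], np.float64(27.0), [255, 253, 252]), ([20.0, -1.0, -25.0], np.float64(27.0), [255, 255, 255]), ([20.0, 4.0, -25.0], np.float64(27.0), [255, 254, 252])]
275 [([17.0, -5.0, -25.0], np.float64(27.0), [255, 253, 253]), ([17.0, -1.0, -25.0], np.float64(27.0), [255, 254, 254]), ([17.0, 4.0, -26.0], np.float64(28.0), [255, 253, 253])]
281 [([15.0, -5.0, -29.0], np.float64(31.0), [206, 202, 
[... 999 characters left out ...]

317 [([11.0, -5.0, -53.0], np.float64(55.0), [137, 138, 134]), ([11.0, -1.0, -54.0], np.float64(57.0), [46, 43, 44]), ([12.0, 3.0, -55.0], np.float64(57.0), [137, 137, 135])]
323 [([11.0, -4.0, -59.0], np.float64(61.0), [138, 138, 136]), ([11.0, -1.0, -59.0], np.float64(61.0), [42, 42, 41]), ([11.0, 3.0, -59.0], np.float64(61.0), [139, 137, 135])]
329 [([11.0, -4.0, -64.0], np.float64(66.0), [137, 138, 135]), ([11.0, -1.0, -63.0], np.float64(65.0), [40, 43, 45]), ([11.0, 3.0, -63.0], np.float64(65.0), [137, 137, 135])]
335 [([11.0, -4.0, -67.0], np.float64(69.0), [136, 137, 135]), ([11.0, -1.0, -67.0], np.float64(69.0), [44, 43, 46]), ([11.0, 3.0, -67.0], np.float64(69.0), [137, 136, 133])]
```

View pics/c6.png

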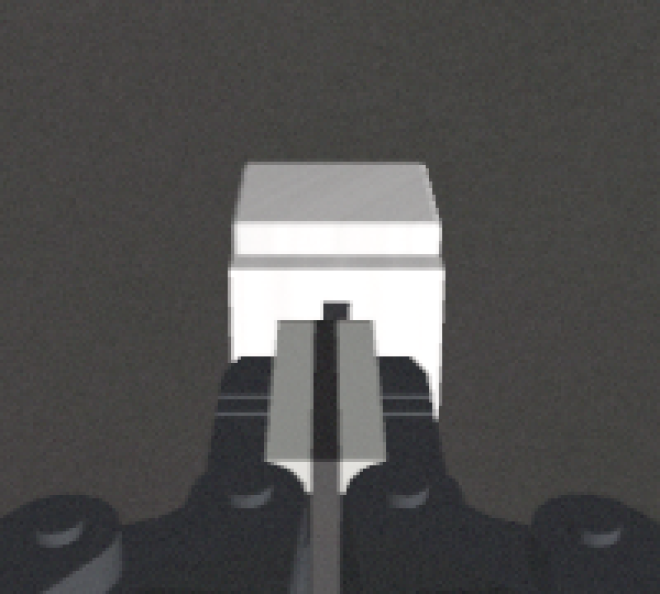

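The close-up shows the shut pads ending around 34 mm behind the reported TCP, just at the block's top. The fingers therefore closed above the insert, and the real fingertip sits higher than the reading. I'll rise, open, and step down carefully, watching the force.

Emit:
{"fn": "move_arm", "kwargs": {"motion": [0,0,20,0,255,0,0,0,0,60,0,0,0,0,60,0,0,0,0,60,0,0,0,0,60,0,0,-14,0,60,0,0,-6,0,60,0,0,0,0,60]}}

```text
t: 26.98
eef_pos: [0.5653, 0.3896, -0.0011]
tcp_rot: [-179.9, 0.3, 162.5]
wrist_force: [-0.8, -0.0, -0.8]
width: 0.766
grip_force: 0.0
```

Emit:
{"fn": "move_arm", "kwargs": {"motion": [0,0,-6,0,60,0,0,0,0,60]}}

```text
t: 27.15
eef_pos: [0.5667, 0.3905, -0.0055]
tcp_rot: [180.0, 0.5, 162.5]
wrist_force: [0.7, -1.8, -0.1]
width: 0.763
grip_force: 0.0
```

Emit:
{"fn": "move_arm", "kwargs": {"motion": [0,0,-5,0,60,0,0,0,0,60]}}

```text
t: 27.32
eef_pos: [0.567, 0.3907, -0.0099]
tcp_rot: [179.9, 0.5, 162.4]
wrist_force: [0.0, -0.9, 0.2]
width: 0.764
grip_force: 0.0
```

Emit:
{"fn": "move_arm", "kwargs": {"motion": [0,0,-4,0,60,0,0,0,0,60]}}

```text
t: 27.48
eef_pos: [0.567, 0.3908, -0.0137]
tcp_rot: [179.9, 0.5, 162.5]
wrist_force: [-0.5, 0.0, -0.1]
width: 0.765
grip_force: 0.0
```

Emit:
{"fn": "move_arm", "kwargs": {"motion": [0,0,-6,0,60,0,0,0,0,60]}}

```text
t: 27.65
eef_pos: [0.5668, 0.3906, -0.0202]
tcp_rot: [180.0, 0.5, 162.4]
wrist_force: [-1.7, 0.7, -0.7]
width: 0.763
grip_force: 0.0
```

Emit:
{"fn": "move_arm", "kwargs": {"motion": [0,0,-5,0,60,0,0,0,0,60]}}

```text
t: 27.82
eef_pos: [0.5668, 0.3906, -0.0252]
tcp_rot: [180.0, 0.5, 162.4]
wrist_force: [-0.4, 0.3, -0.4]
width: 0.761
grip_force: 0.0
```

Emit:
{"fn": "move_arm", "kwargs": {"motion": [0,0,0,0,255,0,0,0,0,255,0,0,0,0,255,0,0,0,0,255,0,0,0,0,255,0,0,0,0,255]}}

```text
t: 28.32
eef_pos: [0.5676, 0.3912, -0.0236]
tcp_rot: [179.9, 0.6, 162.4]
wrist_force: [0.0, -0.5, 2.4]
width: 0.339
grip_force: 59.9
```

The insert is gripped: width 0.339 (about 29 mm) at 60 N. I'll carry it to the middle of the bed.

Emit:
{"fn": "move_arm", "kwargs": {"motion": [0,0,15,0,255,0,0,35,0,255,0,0,38,0,255,0,0,38,0,255,0,0,24,0,255,-1,-34,0,0.05,255,-1,-35,0,0.05,255,-1,-35,0,0.05,255]}}

```text
t: 28.98
eef_pos: [0.564, 0.2865, 0.1261]
tcp_rot: [179.9, 0.6, 171.3]
wrist_force: [-0.6, -0.7, -1.8]
width: 0.337
grip_force: 59.8
```

Emit:
{"fn": "move_arm", "kwargs": {"motion": [-1,-35,0,0.05,255,-2,-35,0,0.05,255,-2,-35,0,0.05,255,-2,-35,0,0.047,255,-2,-35,0,0,255,-2,-35,0,0,255,-1,-35,0,0,255,-1,-35,0,0,255]}}

```text
t: 29.65
eef_pos: [0.5505, 0.0053, 0.1256]
tcp_rot: [179.9, 0.5, -177.7]
wrist_force: [0.6, 0.5, -2.3]
width: 0.342
grip_force: 59.8
```

Emit:
{"fn": "move_arm", "kwargs": {"motion": [0,-30,0,0,255,0,0,0,0,255,0,0,0,0,255,0,0,0,0,255]}}

```text
t: 29.98
eef_pos: [0.551, -0.0229, 0.1256]
tcp_rot: [179.9, 0.5, -177.7]
wrist_force: [-0.5, 0.2, -0.5]
width: 0.342
grip_force: 59.9
```

Emit:
{"fn": "move_arm", "kwargs": {"motion": [0,0,-35,0,255,0,0,-35,0,255,0,0,-20,0,255,0,0,-8,0,255,0,0,-4,0,255,0,0,0,0,255,0,0,0,0,255]}}

```text
t: 30.57
eef_pos: [0.5527, -0.0225, 0.0252]
tcp_rot: [179.9, 0.7, -177.6]
wrist_force: [-0.2, -0.5, -1.1]
width: 0.339
grip_force: 59.9
```

Emit:
{"fn": "move_arm", "kwargs": {"motion": [0,0,-2.5,0,255,0,0,0,0,255,0,0,-1,0,255,0,0,0,0,255]}}

```text
t: 30.9
eef_pos: [0.5522, -0.0231, 0.0213]
tcp_rot: [179.9, 0.7, -177.7]
wrist_force: [0.5, 0.6, 1.6]
width: 0.336
grip_force: 60.3
```

Emit:
{"fn": "move_arm", "kwargs": {"motion": [0,0,0,0,125,0,0,0,0,125,0,0,0,0,125,0,0,0,0,125,0,0,20,0,125,0,0,30,0,125,0,0,38,0,90,0,0,20,0,60]}}

```text
t: 31.57
eef_pos: [0.5528, -0.0231, 0.1322]
tcp_rot: [179.9, 0.8, -177.7]
wrist_force: [1.7, -0.6, -0.1]
width: 0.757
grip_force: 0.0
```

Emit:
{"fn": "move_arm", "kwargs": {"motion": [7,34,0,0.022,60,7,34,0,0.022,60,7,34,0,0.022,60,7,34,0,0.022,60,7,34,0,0.022,60,7,34,0,0.022,60,7,34,0,0.022,60,7,34,0,0.022,60]}}

```text
t: 32.23
eef_pos: [0.6073, 0.2506, 0.1283]
tcp_rot: [179.9, 0.5, -167.5]
wrist_force: [0.6, 0.1, -0.2]
width: 0.765
grip_force: 0.0
```

Emit:
{"fn": "move_arm", "kwargs": {"motion": [6,36,0,0,60,6,36,0,0,60,0,0,0,0,60,0,0,0,0,60]}}

```text
t: 32.57
eef_pos: [0.6186, 0.3232, 0.1269]
tcp_rot: [179.9, 0.5, -167.4]
wrist_force: [0.3, -0.3, -0.8]
width: 0.766
grip_force: 0.0
```

```bash
cat > ins.py <<'E'
from h import *
import sys
x0,x1,y0,y1,z0,z1=map(float,sys.argv[1:7])
o=monitor.get_obs();print((o['eef_pos']*1000).round(1),o['tcp_rot'].round(1))
im,d,K,T=cam("wrist"); P=cloud(d,K,T)*1000; X,Y,Z=np.moveaxis(P,-1,0)
if len(sys.argv)>7: save(sys.argv[7],im)
n,l,s,c=cv2.connectedComponentsWithStats(((Z>z0)&(Z<z1)&(X>x0)&(X<x1)&(Y>y0)&(Y<y1)).astype(np.uint8))
for k in range(1,n):
    if s[k,4]>100: p=P[l==k]; print(np.round(np.hstack([*cv2.minAreaRect(p[:,:2].astype(np.float32))]),1),p.mean(0).round(1),c[k].round(),s[k,4],im[l==k].mean(0).round())
E
python3 ins.py 560 680 270 380 22 36
```

```text
[618.6 323.2 126.9] [ 179.9    0.5 -167.4]
[619.9 320.5  43.7  30.   12.9] [617.6 320.1  31.1] [315. 234.] 1831 [234. 170. 110.]
[668.7 367.1   6.8  28.3  36.7] [667.4 367.3  30.8] [355. 298.] 169 [159.  31.  25.]
```

Emit:
{"fn": "move_arm", "kwargs": {"motion": [1.3,-2.7,-35,0.005,60,0,0,-38,0,60,0,0,-38,0,60,0,0,-20,0,60,0,0,-10,0,60,0,0,0,0,60]}}

```text
t: 33.12
eef_pos: [0.6186, 0.3155, -0.0156]
tcp_rot: [180.0, 0.2, -167.4]
wrist_force: [0.0, 0.2, -0.3]
width: 0.763
grip_force: 0.0
```

Emit:
{"fn": "move_arm", "kwargs": {"motion": [0,0,-6,0,60,0,0,-3,0,60,0,0,0,0,60]}}

```text
t: 33.37
eef_pos: [0.6218, 0.3185, -0.02]
tcp_rot: [179.9, 0.7, -167.3]
wrist_force: [-0.1, 0.4, -0.6]
width: 0.764
grip_force: 0.0
```

Emit:
{"fn": "move_arm", "kwargs": {"motion": [-1.5,1.5,-4,0,60,0,0,0,0,60,0,0,0,0,255,0,0,0,0,255,0,0,0,0,255,0,0,0,0,255,0,0,0,0,255,0,0,0,0,255]}}

```text
t: 34.03
eef_pos: [0.6196, 0.3201, -0.025]
tcp_rot: [179.9, 0.6, -167.3]
wrist_force: [0.6, 0.8, 3.1]
width: 0.336
grip_force: 59.9
```

Emit:
{"fn": "move_arm", "kwargs": {"motion": [0,0,0,0,255]}}

```text
t: 34.12
eef_pos: [0.6196, 0.3201, -0.025]
tcp_rot: [179.9, 0.6, -167.3]
wrist_force: [0.6, 0.9, 3.5]
width: 0.34
grip_force: 59.9
```

Emit:
{"fn": "move_arm", "kwargs": {"motion": [0,0,15,0,255,0,0,35,0,255,0,0,38,0,255,0,0,38,0,255,0,0,24,0,255,0,0,0,0,255]}}

```text
t: 34.62
eef_pos: [0.6226, 0.3214, 0.1319]
tcp_rot: [179.7, 1.2, -167.3]
wrist_force: [1.3, 0.9, -0.1]
width: 0.345
grip_force: 59.6
```

Emit:
{"fn": "move_arm", "kwargs": {"motion": [-9,-35,0,-0.0226,255,-9,-35,0,-0.0226,255,-9,-35,0,-0.0226,255,-9,-35,0,-0.0226,255,-9,-35,0,-0.0226,255,-9,-35,0,-0.0226,255,-9,-35,0,-0.0226,255,-9,-35,0,-0.0226,255]}}

```text
t: 35.28
eef_pos: [0.5452, 0.0381, 0.1229]
tcp_rot: [179.9, 0.4, -177.7]
wrist_force: [-0.7, -0.8, -1.6]
width: 0.337
grip_force: 59.7
```

Emit:
{"fn": "move_arm", "kwargs": {"motion": [0,0,0,0,255,0,0,0,0,255,0,0,0,0,255]}}

```text
t: 35.53
eef_pos: [0.5467, 0.0398, 0.1236]
tcp_rot: [179.9, 0.5, -177.7]
wrist_force: [-0.1, 0.6, -1.2]
width: 0.338
grip_force: 59.8
```

Emit:
{"fn": "move_arm", "kwargs": {"motion": [1,1,-35,0,255,0,0,-35,0,255,0,0,-18,0,255,0,0,-8,0,255,0,0,-4,0,255,0,0,0,0,255,0,0,-2,0,255,0,0,0,0,255]}}

```text
t: 36.2
eef_pos: [0.5495, 0.0412, 0.0237]
tcp_rot: [179.9, 0.7, -177.6]
wrist_force: [0.4, 0.0, -0.9]
width: 0.339
grip_force: 59.8
```

Emit:
{"fn": "move_arm", "kwargs": {"motion": [0,0,-1,0,255,0,0,0,0,255]}}

```text
t: 36.37
eef_pos: [0.5489, 0.0408, 0.0223]
tcp_rot: [179.9, 0.7, -177.7]
wrist_force: [0.5, 0.6, -2.1]
width: 0.338
grip_force: 59.8
```

Emit:
{"fn": "move_arm", "kwargs": {"motion": [0,0,-2,0,255,0,0,0,0,255,0,0,-1,0,255,0,0,0,0,255]}}

```text
t: 36.7
eef_pos: [0.5488, 0.0407, 0.0199]
tcp_rot: [179.9, 0.7, -177.7]
wrist_force: [-0.8, 0.2, 6.9]
width: 0.339
grip_force: 60.8
```

Emit:
{"fn": "move_arm", "kwargs": {"motion": [0,0,0,0,125,0,0,0,0,125,0,0,0,0,125,0,0,0,0,125,0,0,20,0,125,0,0,30,0,125,0,0,38,0,90,0,0,20,0,60]}}

```text
t: 37.37
eef_pos: [0.5496, 0.0409, 0.1299]
tcp_rot: [179.9, 0.8, -177.7]
wrist_force: [0.1, -0.4, 0.1]
width: 0.759
grip_force: 0.0
```

Emit:
{"fn": "move_arm", "kwargs": {"motion": [9,-33,0,0,60,9,-33,0,0,60,9,-33,0,0,60,9,-33,0,0,60,9,-33,0,0,60,9,-33,0,0,60,9,-33,0,0,60,9,-33,0,0,60]}}

```text
t: 38.03
eef_pos: [0.6201, -0.2248, 0.126]
tcp_rot: [179.9, 0.5, -177.7]
wrist_force: [1.0, 0.0, 0.2]
width: 0.761
grip_force: 0.0
```

Emit:
{"fn": "move_arm", "kwargs": {"motion": [10,-31,0,0.02,60,10,-30,0,0,60,0,0,0,0,60,0,0,0,0,60]}}

```text
t: 38.37
eef_pos: [0.6396, -0.2861, 0.1247]
tcp_rot: [179.8, 0.5, -176.7]
wrist_force: [0.3, 0.7, 0.7]
width: 0.764
grip_force: 0.0
```

```bash
python3 ins.py 580 700 -340 -180 20 36 w7
```

```text
[ 639.6 -286.1  124.7] [ 179.8    0.5 -176.7]
[ 598.7 -211.1   21.4   24.8   31.3] [ 598.2 -210.6   22.3] [414. 190.] 764 [224. 189.  66.]
[ 652.3 -288.    44.5   30.     4.3] [ 649.6 -288.2   30.9] [315. 248.] 1830 [213. 178.  61.]
```

View pics/w7.png

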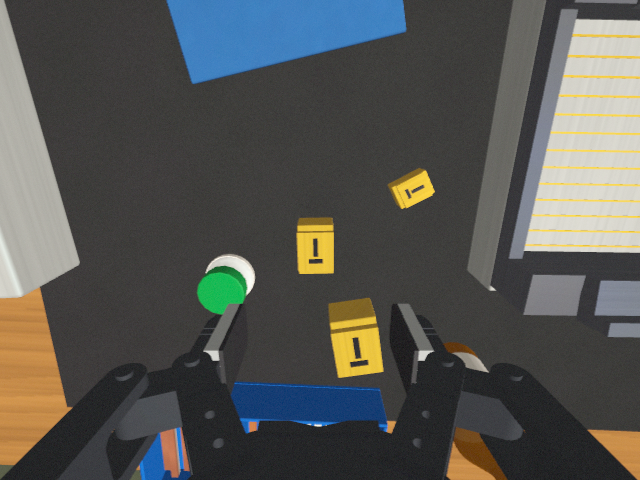

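Middle brass insert at pixel (315,248), measured 44.5 x 30 mm. The small one (412,189) and large one (356,338) stay where they are. I'll descend on it.

Emit:
{"fn": "move_arm", "kwargs": {"motion": [6,-1.7,-35,0.017,60,0,0,-38,0,60,0,0,-38,0,60,0,0,-18,0,60,0,0,-8,0,60,0,0,0,0,60,0,0,0,0,60]}}

```text
t: 39.0
eef_pos: [0.6469, -0.2852, -0.0093]
tcp_rot: [179.9, 0.6, -175.5]
wrist_force: [0.3, -0.1, 0.8]
width: 0.76
grip_force: 0.0
```

Emit:
{"fn": "move_arm", "kwargs": {"motion": [0,0,-6,0,60,0,0,-4,0,60,0,0,0,0,60,0,0,0,0,60]}}

```text
t: 39.33
eef_pos: [0.6464, -0.2861, -0.0199]
tcp_rot: [179.9, 0.6, -175.5]
wrist_force: [-0.9, -0.6, -0.4]
width: 0.766
grip_force: 0.0
```

Emit:
{"fn": "move_arm", "kwargs": {"motion": [0,-1.5,-4,0,60,0,0,0,0,60,0,0,0,0,255,0,0,0,0,255,0,0,0,0,255,0,0,0,0,255,0,0,0,0,255,0,0,0,0,255]}}

```text
t: 40.0
eef_pos: [0.6463, -0.2875, -0.0243]
tcp_rot: [179.9, 0.6, -175.5]
wrist_force: [-0.3, -0.1, 0.6]
width: 0.341
grip_force: 60.1
```

Emit:
{"fn": "move_arm", "kwargs": {"motion": [0,0,0,0,255]}}

```text
t: 40.08
eef_pos: [0.6464, -0.2876, -0.0243]
tcp_rot: [179.9, 0.6, -175.5]
wrist_force: [0.1, 0.1, 1.0]
width: 0.342
grip_force: 60.1
```

Emit:
{"fn": "move_arm", "kwargs": {"motion": [0,0,15,0,255,0,0,35,0,255,0,0,38,0,255,0,0,38,0,255,0,0,24,0,255,0,0,0,0,255]}}

```text
t: 40.58
eef_pos: [0.6497, -0.289, 0.1334]
tcp_rot: [-179.8, 1.2, -175.5]
wrist_force: [1.0, -0.8, 0.2]
width: 0.343
grip_force: 59.8
```

Emit:
{"fn": "move_arm", "kwargs": {"motion": [-16.5,33,0,-0.038,255,-16.5,33,0,0,255,-16.5,33,0,0,255,-16.5,33,0,0,255,-16.5,33,0,0,255,-16.5,33,0,0,255,0,0,0,0,255,0,0,0,0,255]}}

```text
t: 41.25
eef_pos: [0.5454, -0.0875, 0.1246]
tcp_rot: [179.9, 0.4, -177.5]
wrist_force: [0.4, -0.0, -1.8]
width: 0.34
grip_force: 60.0
```

Emit:
{"fn": "move_arm", "kwargs": {"motion": [0,0,-33,0,255,0,0,-35,0,255,0,0,-18,0,255,0,0,-8,0,255,0,0,-5,0,255,0,0,0,0,255,0,0,0,0,255]}}

```text
t: 41.83
eef_pos: [0.5483, -0.0901, 0.0272]
tcp_rot: [179.9, 0.6, -177.8]
wrist_force: [0.2, 0.2, -0.6]
width: 0.337
grip_force: 59.9
```

Emit:
{"fn": "move_arm", "kwargs": {"motion": [0,0,-4,0,255,0,0,0,0,255,0,0,-1.5,0,255,0,0,0,0,255]}}

```text
t: 42.17
eef_pos: [0.5474, -0.0895, 0.0213]
tcp_rot: [179.9, 0.6, -177.7]
wrist_force: [-0.8, 0.1, -1.7]
width: 0.341
grip_force: 59.9
```

Emit:
{"fn": "move_arm", "kwargs": {"motion": [0,0,-1,0,255,0,0,0,0,255,0,0,-1,0,255,0,0,0,0,255]}}

```text
t: 42.5
eef_pos: [0.5475, -0.0895, 0.0206]
tcp_rot: [179.9, 0.6, -177.7]
wrist_force: [-2.0, 0.1, 8.7]
width: 0.337
grip_force: 61.3
```

Emit:
{"fn": "move_arm", "kwargs": {"motion": [0,0,0,0,125,0,0,0,0,125,0,0,0,0,125,0,0,0,0,125,0,0,20,0,125,0,0,38,0,125,0,0,38,0,80,0,0,38,0,40]}}

```text
t: 43.17
eef_pos: [0.5463, -0.0893, 0.1536]
tcp_rot: [179.9, 0.4, -177.7]
wrist_force: [1.1, -0.3, 0.0]
width: 0.778
grip_force: 0.0
```

Emit:
{"fn": "move_arm", "kwargs": {"motion": [-13.5,-32,0,0.027,40,-13.5,-32,0,0.027,40,-13.5,-32,0,0.027,40,-13.5,-32,0,0.027,40,-13.5,-32,0,0.027,40,-13.5,-32,0,0.027,40,-13.5,-32,0,0.027,40,-13.5,-32,0,0.027,40]}}

```text
t: 43.83
eef_pos: [0.4382, -0.3468, 0.1527]
tcp_rot: [179.9, 0.5, -165.3]
wrist_force: [1.1, 0.4, 0.8]
width: 0.843
grip_force: 0.0
```

Emit:
{"fn": "move_arm", "kwargs": {"motion": [0,0,0,0,40,0,0,0,0,40]}}

```text
t: 44.0
eef_pos: [0.438, -0.347, 0.1524]
tcp_rot: [179.9, 0.5, -165.6]
wrist_force: [0.0, -0.8, 0.7]
width: 0.846
grip_force: 0.0
```

```bash
python3 ins.py 380 500 -420 -290 38 55 w8
python3 - <<'E'
from h import *
im,d,K,T=cam("wrist"); P=cloud(d,K,T)*1000; np.savez("w8.npz",im=im,d=d,K=K,T=T)
t,dt,Kt,Tt=cam("top"); Pt=cloud(dt,Kt,Tt)*1000
def blue(im,P,lo):
    hsv=cv2.cvtColor(im,cv2.COLOR_RGB2HSV); m=(hsv[...,0]>100)&(hsv[...,0]<120)&(hsv[...,1]>130)&(P[...,2]<12)&(P[...,2]>0)&(P[...,0]<560)
    n,l,s,c=cv2.connectedComponentsWithStats(m.astype(np.uint8)); k=1+np.argmax(s[1:,4]); p=P[l==k]; print('blue',cv2.minAreaRect(p[:,:2].astype(np.float32)),s[k])
blue(im,P,0); blue(t,Pt,0)
# inserts on bed, from top
Z=Pt[...,2]; m=(Z>66)&(Z<82)&(abs(Pt[...,0]-552)<60)&(abs(Pt[...,1]+24)<105)
n,l,s,c=cv2.connectedComponentsWithStats(m.astype(np.uint8))
for k in range(1,n):
    if s[k,4]>40: p=Pt[l==k]; print('ins',np.round(np.hstack([*cv2.minAreaRect(p[:,:2].astype(np.float32))]),1),p.mean(0).round(1),s[k,4])
E
```

```text
[ 438.  -347.   152.4] [ 179.9    0.5 -165.6]
[ 416.3 -335.5   54.9   18.1   15.5] [ 415.  -336.2   48.5] [338. 210.] 1363 [49. 48. 50.]
blue ((420.812744140625, -334.8167724609375), (179.15206909179688, 170.88648986816406), 15.568441390991211) [  238   104   193   186 27280]
blue ((421.4609375, -333.7940368652344), (179.7294158935547, 174.6028594970703), 16.29164695739746) [ 454  253   84   88 3217]
ins [5.504e+02 4.000e+01 4.540e+01 2.890e+01 3.000e-01] [548.5  40.4  75.3] 221
ins [552.1 -23.3  45.1  30.2   5.1] [551.4 -22.8  74.7] 232
ins [552.8 -88.8  43.   29.9   3.3] [552.5 -88.7  74.8] 226
```

View pics/w8.png

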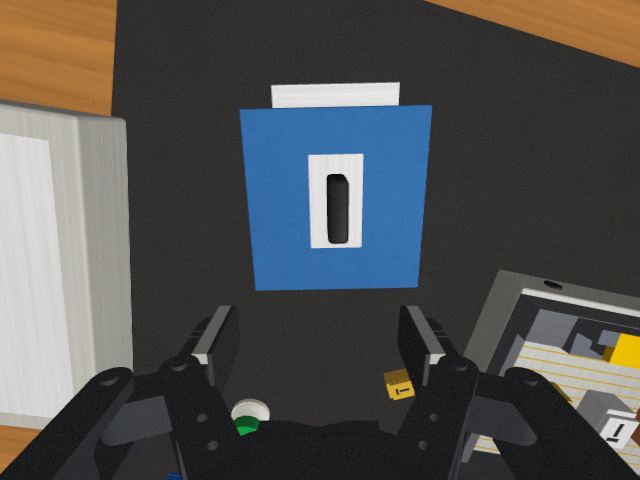

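The cover has been knocked aside. Its handle is now at pixel (338,210), world (416.5,-335.5), yaw 15.5°. All three inserts stand on the bed. I'll grip the top part of the handle.

Emit:
{"fn": "move_arm", "kwargs": {"motion": [-21,11.5,0,0.019,40,0,0,-35,0,40,0,0,-38,0,40,0,0,-38,0,40,0,0,-25,0,40,0,0,-12,0,40,0,0,0,0,40,0,0,0,0,40]}}

```text
t: 44.82
eef_pos: [0.4184, -0.3325, 0.0045]
tcp_rot: [179.8, 0.5, -164.1]
wrist_force: [-0.5, -0.6, -0.8]
width: 0.845
grip_force: 0.0
```

```bash
python3 ins.py 340 500 -420 -250 38 55
```

```text
[ 418.4 -332.5    4.5] [ 179.8    0.5 -164.1]
[ 416.5 -335.5   55.9   18.    15.7] [ 412.9 -336.4   48.3] [314. 315.] 4629 [39. 38. 41.]
[ 426.8 -368.3   23.2    6.8   33.4] [ 424.7 -369.6   50.8] [232. 323.] 390 [49. 53. 58.]
[ 4.070e+02 -2.983e+02  2.400e+01  6.700e+00  1.000e-01] [ 404.4 -298.4   50.8] [404. 323.] 375 [38. 39. 41.]
```

Emit:
{"fn": "move_arm", "kwargs": {"motion": [-1.7,-3,-6,0,40,0,0,-5,0,40,0,0,0,0,40,0,0,0,0,255,0,0,0,0,255,0,0,0,0,255,0,0,0,0,255,0,0,0,0,255]}}

```text
t: 45.53
eef_pos: [0.4166, -0.3368, -0.0056]
tcp_rot: [179.9, 0.6, -164.2]
wrist_force: [-0.4, 0.3, -3.2]
width: 0.196
grip_force: 60.6
```

Emit:
{"fn": "move_arm", "kwargs": {"motion": [0,0,0,0,255,0,0,0,0,255,0,0,0,0,255,0,0,0,0,255]}}

```text
t: 45.87
eef_pos: [0.4166, -0.3369, -0.0057]
tcp_rot: [179.9, 0.6, -164.2]
wrist_force: [-0.1, 1.7, 5.0]
width: 0.198
grip_force: 61.7
```

Emit:
{"fn": "move_arm", "kwargs": {"motion": [0,0,8,0,255,0,0,16,0,255,0,0,25,0,255,0,0,30,0,255,0,0,30,0,255,0,0,30,0,255,0,0,20,0,255,0,0,5,0,255]}}

```text
t: 46.53
eef_pos: [0.4179, -0.3385, 0.1616]
tcp_rot: [-179.8, 0.7, -164.3]
wrist_force: [1.0, 0.1, -3.5]
width: 0.193
grip_force: 60.8
```

Emit:
{"fn": "move_arm", "kwargs": {"motion": [8,15,0,0,255,15,29,0,-0.03,255,15,29,0,-0.03,255,15,29,0,-0.03,255,15,29,0,-0.03,255,15,29,0,-0.03,255,15,29,0,-0.03,255,15,29,0,-0.03,255]}}

```text
t: 47.2
eef_pos: [0.5286, -0.1173, 0.1557]
tcp_rot: [179.9, 0.3, -176.4]
wrist_force: [0.5, -0.5, -3.3]
width: 0.199
grip_force: 60.6
```

Emit:
{"fn": "move_arm", "kwargs": {"motion": [15,29,0,-0.026,255,15,29,0,0,255,13,25,0,0,255,7,13,0,0,255,0,0,0,0,255,0,0,0,0,255,0,0,0,0,255]}}

```text
t: 47.78
eef_pos: [0.5782, -0.0238, 0.1566]
tcp_rot: [179.9, 0.4, -177.8]
wrist_force: [0.0, -0.3, -3.9]
width: 0.195
grip_force: 60.6
```

```bash
cat > cov.py <<'E'
from h import *
import sys
o=monitor.get_obs();print('tcp',(o['eef_pos']*1000).round(1),o['tcp_rot'].round(1),o['wrist_force'].round(1))
im,d,K,T=cam("wrist"); P=cloud(d,K,T)*1000
if len(sys.argv)>1: save(sys.argv[1],im)
hsv=cv2.cvtColor(im,cv2.COLOR_RGB2HSV); m=(hsv[...,0]>100)&(hsv[...,0]<120)&(hsv[...,1]>130)&(P[...,2]>60)
n,l,s,c=cv2.connectedComponentsWithStats(m.astype(np.uint8)); k=1+np.argmax(s[1:,4]); mm=cv2.erode((l==k).astype(np.uint8),np.ones((5,5)))>0
p=P[mm]; A=np.c_[p[:,0]-550.5,p[:,1]+23.9,np.ones(len(p))]
for _ in range(3):
    co,*_r=np.linalg.lstsq(A,p[:,2],rcond=None); r=abs(A@co-p[:,2]); g=r<3; A,p=A[g],p[g]
print('plane dz/dx,dz/dy deg',np.degrees(np.arctan(co[:2])).round(2),'n',len(p))
q=P[l==k]; a=np.radians(2.3); X=(q[:,0]-550.5)*np.cos(a)+(q[:,1]+23.9)*np.sin(a); Y=-(q[:,0]-550.5)*np.sin(a)+(q[:,1]+23.9)*np.cos(a)
r=cv2.minAreaRect(np.c_[X,Y].astype(np.float32)); print('station-frame blue rect',np.round(np.hstack([*r]),1),'x',np.percentile(X,[.5,99.5]).round(1),'y',np.percentile(Y,[.5,99.5]).round(1))
i=np.argsort(X); print('z at low-x end',q[i[:200],2].mean().round(1),'high-x end',q[i[-200:],2].mean().round(1), 'x',X[i[:200]].mean().round(1),X[i[-200:]].mean().round(1))
E
python3 cov.py w9
```

```text
tcp [578.2 -23.8 156.6] [ 179.9    0.4 -177.8] [ 0.  -0.3 -3.9]
plane dz/dx,dz/dy deg [-0.3  -0.13] n 52862
station-frame blue rect [ 26.8 -20.4 207.8 166.4  89.7] x [-56.  68.] y [-85.2  82. ]
z at low-x end 167.6 high-x end 165.3 x -56.2 73.0
```

View pics/w9.png

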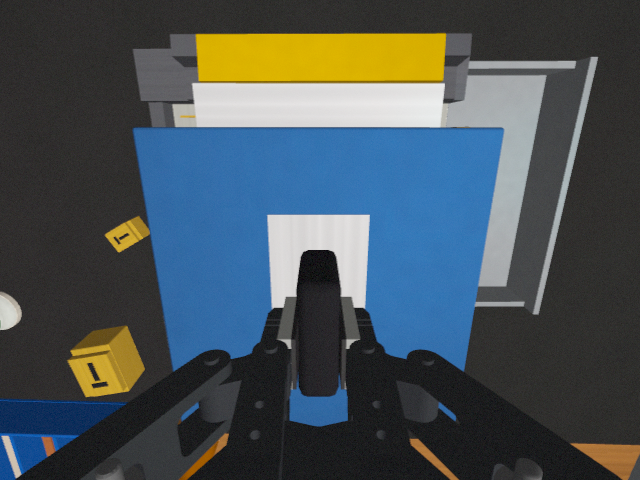

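The wrist view shows the cover level in the gripper and square to the station. The white lip at (318,105) is just short of the yellow ledge (318,57). I'll lower the top edge onto the rim.

Emit:
{"fn": "move_arm", "kwargs": {"motion": [0,1,-15,0,255,0,0,-15,0,255,0,0,-6,0,255,0,0,-3,0,255,0,0,0,0,255,0,0,0,0,255]}}

```text
t: 48.33
eef_pos: [0.5796, -0.0225, 0.1194]
tcp_rot: [179.9, 0.6, -177.8]
wrist_force: [-0.9, -0.0, -3.9]
width: 0.2
grip_force: 60.5
```

Emit:
{"fn": "move_arm", "kwargs": {"motion": [-1,0,-3,0,255,-1,0,-2,0,255,0,0,0,0,255]}}

```text
t: 48.58
eef_pos: [0.5783, -0.0221, 0.1149]
tcp_rot: [179.9, 0.7, -177.8]
wrist_force: [1.0, -0.9, -0.8]
width: 0.199
grip_force: 61.1
```

```bash
python3 cov.py
```

```text
tcp [578.3 -22.1 114.9] [ 179.9    0.7 -177.8] [ 1.  -0.9 -0.8]
plane dz/dx,dz/dy deg [ 0.28 -0.08] n 52374
station-frame blue rect [ 13.8 -16.  139.7 202.    0. ] x [-55.8  68.2] y [-83.5  83.7]
z at low-x end 125.1 high-x end 123.9 x -56.0 73.0
```

Emit:
{"fn": "move_arm", "kwargs": {"motion": [-1,0,-2,0,255,-1,0,-2,0,255,0,0,0,0,255]}}

```text
t: 48.88
eef_pos: [0.5762, -0.0222, 0.1107]
tcp_rot: [179.9, 0.7, -177.8]
wrist_force: [0.2, -1.1, 1.8]
width: 0.193
grip_force: 61.5
```

Emit:
{"fn": "move_arm", "kwargs": {"motion": [-1,0,-2,0,255,-1,0,-2,0,255,0,0,0,0,255]}}

```text
t: 49.13
eef_pos: [0.5738, -0.0222, 0.1059]
tcp_rot: [179.9, 0.6, -177.8]
wrist_force: [0.9, -1.9, 4.6]
width: 0.195
grip_force: 61.9
```

```bash
python3 cov.py
```

```text
tcp [573.8 -22.2 105.9] [ 179.9    0.6 -177.8] [ 0.9 -1.9  4.6]
plane dz/dx,dz/dy deg [6.15 0.19] n 49433
station-frame blue rect [ 14.1 -14.7 199.8 139.3  89.9] x [-55.1  62.5] y [-83.5  83.8]
z at low-x end 107.9 high-x end 118.6 x -55.5 67.2
```

Emit:
{"fn": "move_arm", "kwargs": {"motion": [-1.5,0,-2,0,255,-1.5,0,-2,0,255,-1.5,0,-1.5,0,255,-1,0,-1,0,255,0,0,0,0,255]}}

```text
t: 49.6
eef_pos: [0.5677, -0.0216, 0.0991]
tcp_rot: [179.9, 0.5, -177.8]
wrist_force: [1.6, 0.9, 1.7]
width: 0.195
grip_force: 61.9
```

```bash
python3 cov.py w10
cat > lip.py <<'E'
from h import *
im,d,K,T=cam("wrist"); P=cloud(d,K,T)*1000; a=np.radians(2.3)
X=(P[...,0]-550.5)*np.cos(a)+(P[...,1]+23.9)*np.sin(a); Y=-(P[...,0]-550.5)*np.sin(a)+(P[...,1]+23.9)*np.cos(a)
for y0 in(-40,0,40):
    m=abs(Y-y0)<2; o=np.argsort(X[m]); x,z=X[m][o],P[...,2][m][o]; s=(x>-110)&(x<-45)
    x,z=x[s],z[s]; b=np.round(x/4)*4; print(y0,[(int(k),round(float(np.median(z[b==k])))) for k in np.unique(b)])
E
python3 lip.py
```

```text
tcp [567.7 -21.6  99.1] [ 179.9    0.5 -177.8] [1.6 0.9 1.7]
plane dz/dx,dz/dy deg [10.34  0.37] n 46074
station-frame blue rect [ 1.290e+01 -1.190e+01  1.406e+02  1.957e+02  1.000e-01] x [-57.   56.1] y [-82.6  84.6]
z at low-x end 95.8 high-x end 114.9 x -57.1 60.5
-40 [(-108, 99), (-104, 99), (-100, 100), (-96, 100), (-92, 101), (-88, 102), (-84, 99), (-80, 83), (-76, 92), (-72, 93), (-68, 94), (-64, 95), (-60, 95), (-56, 96), (-52, 97), (-48, 98), (-44, 98)]
0 [(-108, 99), (-104, 99), (-100, 100), (-96, 101), (-92, 101), (-88, 101), (-84, 98), (-80, 83), (-76, 83), (-72, 93), (-68, 94), (-64, 95), (-60, 96), (-56, 96), (-52, 97), (-48, 98), (-44, 98)]
40 [(-108, 99), (-104, 99), (-100, 100), (-96, 100), (-92, 101), (-88, 102), (-84, 99), (-80, 83), (-76, 83), (-72, 94), (-68, 94), (-64, 95), (-60, 96), (-56, 96), (-52, 97), (-48, 98), (-44, 98)]
```

Emit:
{"fn": "move_arm", "kwargs": {"motion": [-1,0,-1.3,0,255,0,0,0,0,255,-3,0,-0.4,0,255,-3,0,-0.4,0,255,0,0,0,0,255]}}

```text
t: 50.12
eef_pos: [0.5594, -0.0219, 0.0968]
tcp_rot: [179.9, 0.4, -177.8]
wrist_force: [-0.4, -0.7, 2.3]
width: 0.194
grip_force: 61.7
```

```bash
python3 cov.py; python3 lip.py
```

```text
tcp [559.4 -21.9  96.8] [ 179.9    0.4 -177.8] [-0.4 -0.7  2.3]
plane dz/dx,dz/dy deg [10.85  0.39] n 45497
station-frame blue rect [  9.3 -13.  148.6 198.1   0. ] x [-64.8  47.5] y [-82.5  84.6]
z at low-x end 92.6 high-x end 113.4 x -64.9 51.9
-40 [(-108, 99), (-104, 99), (-100, 100), (-96, 101), (-92, 101), (-88, 102), (-84, 100), (-80, 90), (-76, 91), (-72, 92), (-68, 93), (-64, 93), (-60, 94), (-56, 95), (-52, 96), (-48, 96), (-44, 97)]
0 [(-108, 99), (-104, 100), (-100, 100), (-96, 100), (-92, 101), (-88, 102), (-84, 101), (-80, 90), (-76, 91), (-72, 92), (-68, 92), (-64, 93), (-60, 94), (-56, 95), (-52, 96), (-48, 96), (-44, 97)]
40 [(-108, 99), (-104, 99), (-100, 100), (-96, 101), (-92, 101), (-88, 102), (-84, 101), (-80, 90), (-76, 91), (-72, 92), (-68, 92), (-64, 93), (-60, 94), (-56, 95), (-52, 95), (-48, 96), (-44, 97)]
```

Emit:
{"fn": "move_arm", "kwargs": {"motion": [-3,0,-0.6,0,255,-3,0,-0.5,0,255,-2,0,-0.4,0,255,0,0,0,0,255]}}

```text
t: 50.55
eef_pos: [0.5507, -0.0219, 0.0946]
tcp_rot: [179.9, 0.3, -177.8]
wrist_force: [0.1, -0.5, -4.5]
width: 0.196
grip_force: 60.9
```

Emit:
{"fn": "move_arm", "kwargs": {"motion": [-2,0,-0.3,0,255,0,0,0,0,255]}}

```text
t: 50.72
eef_pos: [0.5487, -0.0219, 0.094]
tcp_rot: [179.9, 0.3, -177.8]
wrist_force: [-0.4, 0.2, -4.8]
width: 0.201
grip_force: 60.9
```

```bash
python3 cov.py; python3 lip.py
```

```text
tcp [548.7 -21.9  94. ] [ 179.9    0.3 -177.8] [-0.4  0.2 -4.8]
plane dz/dx,dz/dy deg [10.15  0.41] n 45687
station-frame blue rect [  3.3 -11.4 195.5 159.   89.9] x [-75.7  36.8] y [-82.   84.9]
z at low-x end 90.5 high-x end 111.1 x -76.1 40.6
-40 [(-108, 99), (-104, 100), (-100, 100), (-96, 101), (-92, 101), (-88, 102), (-84, 101), (-80, 91), (-76, 91), (-72, 92), (-68, 93), (-64, 93), (-60, 94), (-56, 95), (-52, 96), (-48, 96), (-44, 97)]
0 [(-108, 99), (-104, 99), (-100, 100), (-96, 100), (-92, 101), (-88, 102), (-84, 101), (-80, 91), (-76, 91), (-72, 92), (-68, 93), (-64, 93), (-60, 94), (-56, 95), (-52, 96), (-48, 96), (-44, 97)]
40 [(-108, 99), (-104, 99), (-100, 100), (-96, 100), (-92, 101), (-88, 102), (-84, 101), (-80, 91), (-76, 91), (-72, 92), (-68, 93), (-64, 93), (-60, 94), (-56, 95), (-52, 95), (-48, 96), (-44, 97)]
```

Emit:
{"fn": "move_arm", "kwargs": {"motion": [-1.5,0,-0.8,0,255,0,0,0,0,255,-1,0,-0.7,0,255,0,0,0,0,255]}}

```text
t: 51.15
eef_pos: [0.548, -0.0219, 0.0938]
tcp_rot: [179.9, 0.5, -177.8]
wrist_force: [0.3, -0.6, -4.3]
width: 0.198
grip_force: 60.9
```

```bash
python3 cov.py
```

```text
tcp [548.  -21.9  93.8] [ 179.9    0.5 -177.8] [ 0.3 -0.6 -4.3]
plane dz/dx,dz/dy deg [10.38  0.4 ] n 46772
station-frame blue rect [  2.8 -11.5 196.4 159.3  90. ] x [-76.3  36.2] y [-82.  85.]
z at low-x end 90.0 high-x end 111.0 x -76.7 39.9
```

Emit:
{"fn": "move_arm", "kwargs": {"motion": [-1,0,-1.5,0,255,0,0,0,0,255,0,0,0,0,255]}}

```text
t: 51.45
eef_pos: [0.5472, -0.0219, 0.0924]
tcp_rot: [179.9, 0.5, -177.8]
wrist_force: [0.1, 0.8, -4.4]
width: 0.195
grip_force: 60.9
```

Emit:
{"fn": "move_arm", "kwargs": {"motion": [0,0,-1.5,0,255,0,0,0,0,255,0,0,0,0,255]}}

```text
t: 51.7
eef_pos: [0.5478, -0.0219, 0.0915]
tcp_rot: [179.9, 0.6, -177.8]
wrist_force: [-0.3, 0.3, 0.3]
width: 0.197
grip_force: 61.5
```

```bash
python3 cov.py
```

```text
tcp [547.8 -21.9  91.5] [ 179.9    0.6 -177.8] [-0.3  0.3  0.3]
plane dz/dx,dz/dy deg [10.15  0.36] n 46852
station-frame blue rect [  2.8 -11.9 196.  159.9  89.9] x [-77.   35.9] y [-82.   84.9]
z at low-x end 88.5 high-x end 108.7 x -77.1 39.8
```

Emit:
{"fn": "move_arm", "kwargs": {"motion": [0.4,0,-1.2,0,255,0.5,0,-1.2,0,255,0.5,0,-1.2,0,255,0,0,0,0,255,0,0,0,0,255]}}

```text
t: 52.17
eef_pos: [0.5501, -0.0219, 0.0881]
tcp_rot: [179.9, 0.7, -177.8]
wrist_force: [3.5, 0.6, 3.7]
width: 0.197
grip_force: 61.9
```

```bash
python3 cov.py
```

```text
tcp [550.1 -21.9  88.1] [ 179.9    0.7 -177.8] [3.5 0.6 3.7]
plane dz/dx,dz/dy deg [7.99 0.26] n 47400
station-frame blue rect [-15.6   1.3 170.1 123.4  90. ] x [-76.7  38.7] y [-82.   84.9]
z at low-x end 87.7 high-x end 104.6 x -76.9 42.0
```

Emit:
{"fn": "move_arm", "kwargs": {"motion": [0,0,-1,0,255,0,0,0,0,255,0,0,0,0,255]}}

```text
t: 52.47
eef_pos: [0.5501, -0.022, 0.0879]
tcp_rot: [179.9, 0.7, -177.8]
wrist_force: [1.3, 0.1, 7.3]
width: 0.198
grip_force: 62.7
```

Emit:
{"fn": "move_arm", "kwargs": {"motion": [0,0,0,0,150,0,0,0,0,80,0,0,0,0,80,0,0,0,0,80,0,0,15,0,80,0,0,35,0,80,0,0,38,0,80,0,0,38,0,80]}}

```text
t: 53.13
eef_pos: [0.5476, -0.0219, 0.2126]
tcp_rot: [179.9, 0.3, -177.8]
wrist_force: [0.7, -0.3, 0.3]
width: 0.681
grip_force: 0.0
```

Emit:
{"fn": "move_arm", "kwargs": {"motion": [-30,0,10,0,80,-40,0,0,0,80,-40,0,0,0,80,-40,0,0,0,80,0,0,0,0,80,0,0,0,0,80]}}

```text
t: 53.63
eef_pos: [0.3963, -0.0219, 0.2222]
tcp_rot: [179.9, 0.5, -177.8]
wrist_force: [0.6, -0.3, -0.2]
width: 0.693
grip_force: 0.0
```

```bash
cat > fin.py <<'E'
from h import *
a=np.radians(2.3)
def st(P): 
    X=(P[...,0]-550.5)*np.cos(a)+(P[...,1]+23.9)*np.sin(a); Y=-(P[...,0]-550.5)*np.sin(a)+(P[...,1]+23.9)*np.cos(a); return X,Y,P[...,2]
for n in("wrist","top"):
    im,d,K,T=cam(n); P=cloud(d,K,T)*1000; X,Y,Z=st(P); save("fin_"+n,im)
    hsv=cv2.cvtColor(im,cv2.COLOR_RGB2HSV); m=(hsv[...,0]>100)&(hsv[...,0]<120)&(hsv[...,1]>130)&(Z>60)&(abs(X)<130)&(abs(Y)<120)
    k,l,s,c=cv2.connectedComponentsWithStats(m.astype(np.uint8)); j=1+np.argmax(s[1:,4]); l=(l==j)
    e=cv2.erode(l.astype(np.uint8),np.ones((3,3)))>0; A=np.c_[X[e],Y[e],np.ones(e.sum())]; z=Z[e]
    for _ in range(3): co,*_r=np.linalg.lstsq(A,z,rcond=None); g=abs(A@co-z)<3; A,z=A[g],z[g]
    r=cv2.minAreaRect(np.c_[X[l],Y[l]].astype(np.float32))
    print(n,'tilt',np.degrees(np.arctan(co[:2])).round(2),'top z at x=-70,0,95',[round(float(co[0]*x+co[2]),1) for x in(-70,0,95)],'rect',np.round(np.hstack([*r]),1),'x',np.percentile(X[l],[.3,99.7]).round(1),s[j,4])
    for y0 in(-60,0,60):
        q=(abs(Y-y0)<3)&(X>76)&(X<120); b=np.round(X[q]/4)*4; print(y0,[(int(v),round(float(np.median(Z[q][b==v])))) for v in np.unique(b)])
    q=(Y>96)&(Y<198)&(abs(X)<104)&(Z>14)&(Z<36)
    print('trough pts', q.sum())
E
python3 fin.py
```

```text
wrist tilt [ 7.92 -0.08] top z at x=-70,0,95 [88.7, 98.5, 111.7] rect [ -1.3   1.6 169.4 153.2  89.9] x [-76.6  71.2] 13180
-60 []
0 []
60 []
trough pts 1489
top tilt [ 7.98 -0.05] top z at x=-70,0,95 [87.7, 97.5, 110.8] rect [ 13.1  -1.6 176.4 175.3   1.2] x [-74.1  98.8] 3274
-60 [(76, 112), (80, 108), (84, 108), (88, 108), (92, 111), (96, 114), (100, 108), (104, 116), (108, 119), (112, 119)]
0 [(76, 109), (80, 107), (84, 108), (88, 115), (92, 114), (96, 106), (100, 108), (104, 114), (108, 119), (112, 112)]
60 [(76, 106), (80, 109), (84, 111), (88, 112), (92, 111), (96, 110), (100, 107), (104, 119), (108, 120)]
trough pts 396
```

Run:
```python
from h import *
a=np.radians(2.3)
for n in("top","side"):
    im,d,K,T=cam(n); P=cloud(d,K,T)*1000
    X=(P[...,0]-550.5)*np.cos(a)+(P[...,1]+23.9)*np.sin(a); Y=-(P[...,0]-550.5)*np.sin(a)+(P[...,1]+23.9)*np.cos(a); Z=P[...,2]
    k,l,s,c=cv2.connectedComponentsWithStats(((Y>103)&(Y<192)&(abs(X)<97)&(Z>11.5)&(Z<38)).astype(np.uint8))
    for j in range(1,k):
        if s[j,4]>5: q=l==j; print(n,X[q].mean().round(),Y[q].mean().round(),Z[q].max().round(),s[j,4],im[q].mean(0).round())
    b=(abs(P[...,0]-440)<60)&(abs(P[...,1]-358)<60)&(Z>135)&(Z<165); print('brush',b.sum(),P[b].mean(0).round(1))
```

```text
top 41.0 124.0 25.0 58 [182. 117.  97.]
top 2.0 140.0 27.0 57 [194. 118.  86.]
top -0.0 121.0 24.0 61 [229. 229. 230.]
top -28.0 146.0 22.0 52 [238. 236. 224.]
top -50.0 123.0 29.0 40 [216. 173.  84.]
brush 210 [440.9 357.5 149.1]
brush 96 [451.7 351.2 146.9]
```

All five scraps are in the trough, the brush is upright, and the cover is seated with a 7.9–8.0° tilt and its lip at the stop. Handing in.

```bash
python3 -c "
from bench import job
print(job.finish_job())"
```

```text
the job is handed in; nothing more can be done
None
```

The job is handed in. All five scraps are in the trough, the brush is upright in its rest, the three inserts stand on the swept bed, and the cover is hooked under the ledge and seated square.

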